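# Load the bench shaker, clamp the racks and start it with one click

### The arm

A 7-joint arm with a two-finger parallel gripper is mounted at the origin on the work surface. World frame = base frame: x ahead of the robot, y to its left, z up, the work surface at z = 0. Lengths are in m, angles in rad, forces in N, time in s.
With the tool pointing down it reaches from about 0.425 to 0.875 m from the base axis. Payload 4.7 kg.
Tool frame: the origin (TCP) lies between the finger pads; the fingertips stand 14 mm ahead of it and the grasp point (between the pads) lies 5 mm behind it; z points along the fingers, y is the line along which they close (so a half turn about z gives the same grasp; the last joint's range is limited). The gripper opens to 87 mm and grips with 3 to 60 N. Pads are 19 mm wide; open, the fingers measure 117 mm over their backs; the gripper's body (75 mm by 190 mm) begins 51 mm behind the grasp point.
Start: joints at [1.267, 0.321, -0.07, 1.45, 0.023, 1.371, -0.057], TCP at [0.203, -0.617, 0.237] pointing down, gripper open.
Joint ranges: [-2.86, 2.86], [-0.3, 2.09], [-1.38, 1.24], [0.06, 2.45], [-1.56, 4.7], [0.09, 2.05], [-2.69, 2.69]. Speed limits (rad/s): [2.57, 2.57, 3.14, 3.14, 3.14, 3.14, 3.14].

### API

Orientations are given as a rotation vector (axis times angle).
In Python, from bench import ctrl gives the robot as it stands.
- The arm moves only by the tool step_arm, never from a script. Its argument "commands" is a list of rows, each an object with "travel": the shift along the tool's x, y, z in m, a list of three; "turn": the turn, a rotation vector about the tool's x, y, z in degrees, a list of three. A call has 1 to 5 rows; each row is the pose to reach, as a shift and turn from the pose commanded when the call began, along the tool's axes at that moment; what a row does not reach only later rows make up. A row lasts 1/10 s, in which the tool goes at most 50 mm and 8.59 degrees, less where a joint would pass 70% of its speed; a pose out of reach is approached as far as the arm can. A call with a gripper value outside its range is refused whole. "gripper" is the opening, from 0 (shut) to 1 (fully open), set as the call begins (left out, the last holds). The fingers move at their own pace and stop on an object; "force" is the grip in N (left out, the last holds). Time passes only in rows, so rows that repeat a pose let the fingers close. It gives the time, the measured TCP pose, the force, the opening and the grip force at its end, in the units of the state.
- ctrl.get_state(): the state, without advancing time (a new reading comes with each control period).
- ctrl.get_image(name): name is "scene" or "top"; returns the picture (384x512x3 uint8, red, green, blue); there is no depth.
- ctrl.camera_model(name): a dict with "fx", "fy", "cx", "cy" (pixels), "R" (3x3) and "t" (3): a world point X has camera coordinates R X + t. Camera axes: x right, y down, z forward; pixel columns grow to the right and rows downward; lengths in m; the calibration is good to about 2 mm. A picture is of the moment at which its call begins. camera_model takes no time and is no camera call.
- ctrl.close_job(): hands the job in; it is judged then, once.
The state is a dict: "time": time; "joint_positions": joint angles; "qd": joint speeds; "joint_torque": joint torques, N m; "position": TCP position; "tool_rot": TCP orientation; "ft_force": force on the tool from outside, world axes, zero at the start; "torque": the same for the moment, N m; "grip_width": opening from 0.0 (shut) to 1.0 (fully open); "grip_force": force on a finger pad.
Only numpy, scipy, OpenCV 4.12 (cv2) and the standard library are available. Lean on these libraries where they do the work, as an engineer would, in place of code of your own. Each camera call takes 0.05 s, during which the arm holds its last target. There are 200 camera calls.

### The job

Get the bench shaker running: take the empty rack off its bed and stand it in the steel tray, then stand every filled tube rack on the bed, lying crosswise, side by side in one closed-up row against the fixed end stop. Slide the clamp up to the row until its sprung pad is pressed in about half-way (about 6 mm) and leave it there with the row held tight. Only then press the big rectangular key straight down just until it clicks, not on to its bottom, and let it come up again; leave the bottles, jar and beaker standing.

Things in the scene. Friction and masses are not known exactly. Their poses are not given: they have to be found in the camera images.
- bed (a point): Fixed bench shaker, 330 x 205 mm, its dark flat bed 60 mm above the bench. Point: on the bed, mid-foot of the inner face of the fixed end stop (30 mm high). x: across the bed, away from the front console; y: along the bed from the stop to the sliding clamp; z up. Side rails, inner faces at x = +-58 mm, stand 11 mm above the bed. Console: ledge at x -132 to -70 mm, 14 mm above the bed.
- clamp (a joint): Sliding clamp at the far end of the bed from the stop: 0 = wide open, grows (m) as it closes towards the stop, up to 0.165. Its sprung rubber pad's face (pad not pressed in) is at bed y = 0.215 - this value. It drags with about 11 N of friction and stays where it is left; it starts partly closed.
- pad (a joint): How far the clamp's pad is pushed back into the clamp (m): 0 free, 0.012 bottomed; spring 1 N per mm. The pad is 90 mm wide, 8 mm thick, 4 to 32 mm above the bed.
- clamp_handle (a point): Point on the clamp's upright black handle fin, 14 mm thick along bed y, 40 mm wide along bed x, standing from 33 to 85 mm above the bed (the point is 65 mm above the bed); it lies 55 mm behind the free pad face. The clamp's body below the fin is 100 mm wide and 34 mm high. Axes as those of the bed.
- key (a joint): Travel of the big tactile dome key, pressed straight down (m): 0 at rest, springs back by itself. The force rises to a peak of about 8 N at 3 mm, then drops (the click) to about 6 N at 5 mm and 3 N at 7 mm; hard bottom at 8.3 mm. The click is done by 4 mm; it should go no deeper than 7.5 mm.
- key_top (a point): Middle of the top face of that key, the one big rectangular key, 34 mm (bed x) x 38 mm (bed y), plain grey, its top 24 mm above the bed, on the console at the clamp's end; it moves down with the key. Two small round fixed keys and a display lie along the console from it.
- empty_mid (a point): Empty white tube rack: block 100 (its x) x 44 (its y) x 36 mm high, with eight empty dark holes and no tubes in its top; on the middle of its top an upright handle fin, 14 mm thick along x, 30 mm wide along y, 50 mm tall (86 mm in all). 0.1-0.2 kg. Point: centre, 43 mm above its underside. Pinch the fin across its 14 mm, 67 mm above the underside. It starts on the shaker's bed by the end stop.
- tray: Fixed shallow open steel tray, 150 (its x) x 110 (its y) x 18 mm high outside, 3 mm floor and walls; origin under its centre at bench level, z up.
- rack0_mid (a point): Filled white tube rack (one of up to four alike): block 100 (its x) x 44 (its y) x 36 mm high, with eight grey-capped tubes showing 8 mm above it; on the middle of its top an upright handle fin, 14 mm thick along x, 30 mm wide along y, 50 mm tall (86 mm in all). 0.1-0.2 kg. Point: centre, 43 mm above its underside. Pinch the fin across its 14 mm, 67 mm above the underside. It starts on the bench.
- rack1_mid (a point): Filled white tube rack (one of up to four alike): block 100 (its x) x 44 (its y) x 36 mm high, with eight grey-capped tubes showing 8 mm above it; on the middle of its top an upright handle fin, 14 mm thick along x, 30 mm wide along y, 50 mm tall (86 mm in all). 0.1-0.2 kg. Point: centre, 43 mm above its underside. Pinch the fin across its 14 mm, 67 mm above the underside. It starts on the bench.
- rack2_mid (a point): Filled white tube rack (one of up to four alike): block 100 (its x) x 44 (its y) x 36 mm high, with eight grey-capped tubes showing 8 mm above it; on the middle of its top an upright handle fin, 14 mm thick along x, 30 mm wide along y, 50 mm tall (86 mm in all). 0.1-0.2 kg. Point: centre, 43 mm above its underside. Pinch the fin across its 14 mm, 67 mm above the underside. It starts on the bench.
- rack3_mid (a point): Filled white tube rack (one of up to four alike): block 100 (its x) x 44 (its y) x 36 mm high, with eight grey-capped tubes showing 8 mm above it; on the middle of its top an upright handle fin, 14 mm thick along x, 30 mm wide along y, 50 mm tall (86 mm in all). 0.1-0.2 kg. Point: centre, 43 mm above its underside. Pinch the fin across its 14 mm, 67 mm above the underside. It starts on the bench.
- reagent: Bystander: clear bottle 68 mm dia., 150 mm high, standing on the bench, to be left standing; origin under its centre.
- flask: Bystander: white jar 60 mm dia., 120 mm high, standing on the bench, to be left standing; origin under its centre.
- buffer: Bystander: glass bottle 72 mm dia., 140 mm high, standing on the bench, to be left standing; origin under its centre.
- beaker: Bystander: glass beaker 72 mm dia., 90 mm high, standing on the bench, to be left standing; origin under its centre.
Things that resemble listed ones, but are neither listed nor needed, are in the scene too. Leave any blue or yellow look-alike of the part that bears rack2_mid alone.

How it is judged:
On the way, in this order (a step that is already met when the one before it is completed fails the run):
1. all filled racks stand in a closed-up row against the stop, with the clamp's pad pressed in 2 to 10 mm ((y of rack0_mid in the frame of bed between 0.015 and 0.029 m or (y of rack0_mid in the frame of bed between 0.059 and 0.073 m and (y of rack1_mid in the frame of bed between 0.015 and 0.029 m or y of rack2_mid in the frame of bed between 0.015 and 0.029 m or y of rack3_mid in the frame of bed between 0.015 and 0.029 m)) or (y of rack0_mid in the frame of bed between 0.103 and 0.117 m and (y of rack1_mid in the frame of bed between 0.059 and 0.073 m or y of rack2_mid in the frame of bed between 0.059 and 0.073 m or y of rack3_mid in the frame of bed between 0.059 and 0.073 m)) or (y of rack0_mid in the frame of bed between 0.147 and 0.161 m and (y of rack1_mid in the frame of bed between 0.103 and 0.117 m or y of rack2_mid in the frame of bed between 0.103 and 0.117 m or y of rack3_mid in the frame of bed between 0.103 and 0.117 m))) and x of rack0_mid in the frame of bed between -0.013 and 0.013 m and z of rack0_mid in the frame of bed between 0.037 and 0.049 m and angle between each of rack0_mid, rack1_mid, rack2_mid, rack3_mid's own z axis and vertical below 0.12 rad and angle between the x axis of each of rack0_mid, rack1_mid, rack2_mid, rack3_mid and the x axis of bed, either way round below 0.17 rad and (y of rack1_mid in the frame of bed between 0.015 and 0.029 m or (y of rack1_mid in the frame of bed between 0.059 and 0.073 m and (y of rack0_mid in the frame of bed between 0.015 and 0.029 m or y of rack2_mid in the frame of bed between 0.015 and 0.029 m or y of rack3_mid in the frame of bed between 0.015 and 0.029 m)) or (y of rack1_mid in the frame of bed between 0.103 and 0.117 m and (y of rack0_mid in the frame of bed between 0.059 and 0.073 m or y of rack2_mid in the frame of bed between 0.059 and 0.073 m or y of rack3_mid in the frame of bed between 0.059 and 0.073 m)) or (y of rack1_mid in the frame of bed between 0.147 and 0.161 m and (y of rack0_mid in the frame of bed between 0.103 and 0.117 m or y of rack2_mid in the frame of bed between 0.103 and 0.117 m or y of rack3_mid in the frame of bed between 0.103 and 0.117 m))) and x of rack1_mid in the frame of bed between -0.013 and 0.013 m and z of rack1_mid in the frame of bed between 0.037 and 0.049 m and (y of rack2_mid in the frame of bed between 0.015 and 0.029 m or (y of rack2_mid in the frame of bed between 0.059 and 0.073 m and (y of rack0_mid in the frame of bed between 0.015 and 0.029 m or y of rack1_mid in the frame of bed between 0.015 and 0.029 m or y of rack3_mid in the frame of bed between 0.015 and 0.029 m)) or (y of rack2_mid in the frame of bed between 0.103 and 0.117 m and (y of rack0_mid in the frame of bed between 0.059 and 0.073 m or y of rack1_mid in the frame of bed between 0.059 and 0.073 m or y of rack3_mid in the frame of bed between 0.059 and 0.073 m)) or (y of rack2_mid in the frame of bed between 0.147 and 0.161 m and (y of rack0_mid in the frame of bed between 0.103 and 0.117 m or y of rack1_mid in the frame of bed between 0.103 and 0.117 m or y of rack3_mid in the frame of bed between 0.103 and 0.117 m))) and x of rack2_mid in the frame of bed between -0.013 and 0.013 m and z of rack2_mid in the frame of bed between 0.037 and 0.049 m and (y of rack3_mid in the frame of bed between 0.015 and 0.029 m or (y of rack3_mid in the frame of bed between 0.059 and 0.073 m and (y of rack0_mid in the frame of bed between 0.015 and 0.029 m or y of rack1_mid in the frame of bed between 0.015 and 0.029 m or y of rack2_mid in the frame of bed between 0.015 and 0.029 m)) or (y of rack3_mid in the frame of bed between 0.103 and 0.117 m and (y of rack0_mid in the frame of bed between 0.059 and 0.073 m or y of rack1_mid in the frame of bed between 0.059 and 0.073 m or y of rack2_mid in the frame of bed between 0.059 and 0.073 m)) or (y of rack3_mid in the frame of bed between 0.147 and 0.161 m and (y of rack0_mid in the frame of bed between 0.103 and 0.117 m or y of rack1_mid in the frame of bed between 0.103 and 0.117 m or y of rack2_mid in the frame of bed between 0.103 and 0.117 m))) and x of rack3_mid in the frame of bed between -0.013 and 0.013 m and z of rack3_mid in the frame of bed between 0.037 and 0.049 m and value of joint pad between 0.002 and 0.01 m), for 0.3 s.
2. the key is pressed past its click (3.8 mm) (value of joint key above 0.0038 m), for 0.02 s.
3. the key has come up again (value of joint key below 0.001 m), for 0.2 s.
At the end, for the whole second after the job is handed in: Every filled rack stands on the bed within 13 mm of its middle line, 10 degrees of crosswise and 7 mm of its closed-up place in the row at the stop; pad pressed in 2 to 10 mm; empty rack upright in the tray; key up; all at rest (all of step 1 and x of empty_mid in the frame of tray between -0.05 and 0.05 m and y of empty_mid in the frame of tray between -0.045 and 0.045 m and z of empty_mid in the frame of tray between 0.038 and 0.054 m and angle between empty_mid's own z axis and vertical below 0.12 rad and value of joint key below 0.001 m and linear speed of each of rack0, rack1, rack2, rack3, empty below 0.02 m/s); the robot touches nothing.
It fails at once if the key is pushed on beyond its click towards the bottom (7.5 mm) (value of joint key above 0.0075 m).
It fails at once if a bottle, the jar or the beaker is knocked over (angle between any of reagent, flask, buffer, beaker's own z axis and vertical above 0.6 rad).
Of rack0, rack1, rack2, rack3 only 2 to 4 are there at a start; the rules pass over those that are not, and their reading is None.
At some moment in a run one of rack0, rack1, rack2, rack3 may be knocked a few centimetres aside while the robot is not near it.
Once in a run the grip may slacken for a moment while it holds something.
It also fails if it takes over 210 s, if anything falls off the work surface, if the arm or the gripper's body presses on something with over 40 N, if the wrist force passes 120 N, or if a joint passes its speed limit or range.

## Working session

There is one attempt and no reset: what is moved stays moved. The work goes in short steps, Python scripts to look and compute and a tool call to move; the robot and the scene stay as the last step left them, time stands still between calls to the robot, and variables do not carry over. Pictures are saved under pics/ and viewed, at most 14 in all, crops included, and the job is handed in when it is done.

Besides the shell and the picture viewer there is one more tool, called in YAML: its name, and indented under it one key for each argument. step_arm: Moves the arm, as the interface text tells. Its arguments: {"type":"object","properties":{"commands":{"type":"array"},"gripper":{"type":"number"},"force":{"type":"number"}},"required":["commands"]}

```bash
mkdir -p pics; ls; python3 - <<'E'
from bench import ctrl
import cv2
for n in("scene","top"):
    im=ctrl.get_image(n); cv2.imwrite(f"pics/{n}0.png",cv2.resize(im[:,:,::-1],(800,600)))
    cv2.imwrite(f"{n}0raw.png",im[:,:,::-1])
    m=ctrl.camera_model(n); print(n,m)
s=ctrl.get_state();print({k:s[k] for k in("time","position","tool_rot","grip_width","ft_force")})
E
```

```text
pics
scene {'fx': 398.4445366611761, 'fy': 398.4445366611761, 'cx': 252.94961172539007, 'cy': 187.1662112357748, 'R': array([[-0.72410898,  0.68961231, -0.01005246],
       [ 0.37687727,  0.38343902, -0.84317142],
       [-0.57760688, -0.61433654, -0.53755084]]), 't': array([ 0.34573097, -0.09198929,  1.72947429])}
top {'fx': 457.5019925518686, 'fy': 457.5019925518686, 'cx': 259.36169825574336, 'cy': 189.15310962122948, 'R': array([[ 2.19871980e-02, -9.99755100e-01,  2.51058380e-03],
       [-9.96928599e-01, -2.21136996e-02, -7.51289081e-02],
       [ 7.51660273e-02, -8.50998610e-04, -9.97170670e-01]]), 't': array([-0.03882882,  0.47071408,  1.61443227])}
{'time': 0.1, 'position': array([ 0.20289723, -0.61702895,  0.23556484]), 'tool_rot': array([-3.10034950e+00, -4.96902736e-01,  6.24521348e-04]), 'grip_width': 0.9954840237307314, 'ft_force': array([ 0.78874633, -0.314825  , -0.021166  ])}
```

View pics/scene0.png

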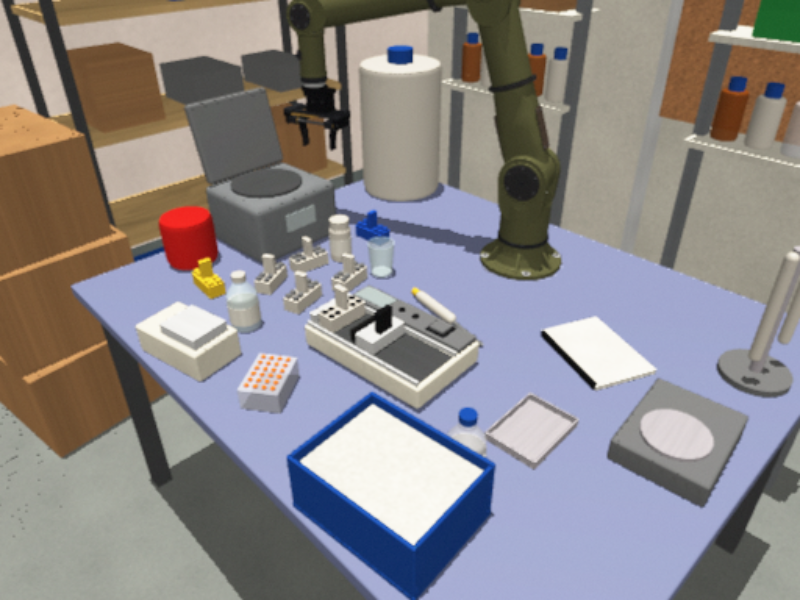

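View pics/top0.png

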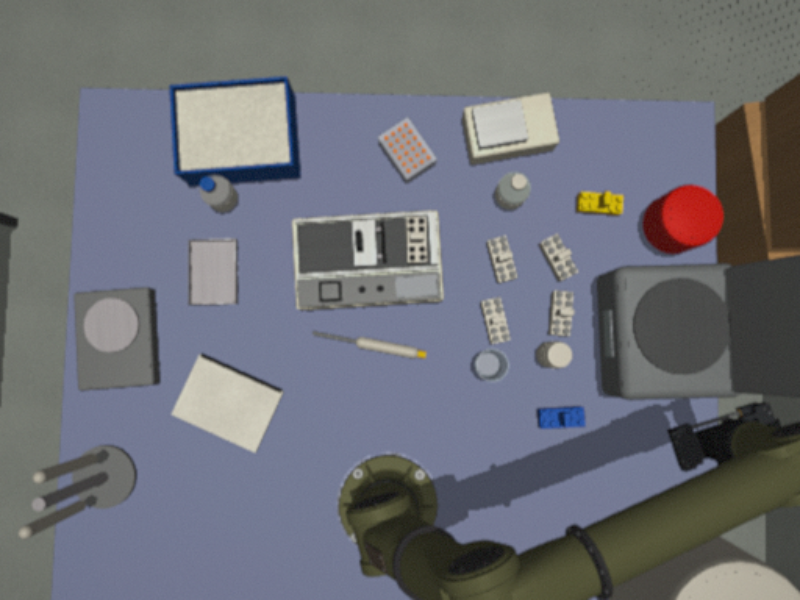

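Candidates in the top view (800x600 px):
- Filled white racks: (502,259), (559,257), (495,320) and (561,313).
- Empty rack on the bed: (417,240).
- Look-alikes to leave alone: yellow (600,203), blue (561,417), the orange-dotted box (407,150).

Next is a close crop to check the choice.

```bash
python3 - <<'E'
import cv2,numpy as np
a=cv2.imread("top0raw.png")
c=a[130:250,180:380]; c=cv2.resize(c,(800,480),interpolation=cv2.INTER_CUBIC)
for i in range(0,200,20): cv2.putText(c,str(180+i),(i*4,10),0,.35,(0,0,255),1); cv2.line(c,(i*4,12),(i*4,18),(0,0,255),1)
for i in range(0,120,20): cv2.putText(c,str(130+i),(0,i*4+4),0,.35,(0,0,255),1)
cv2.imwrite("pics/crop1.png",c)
b=cv2.imread("scene0raw.png")[120:270,120:320]; cv2.imwrite("pics/crop2.png",cv2.resize(b,(800,600),interpolation=cv2.INTER_CUBIC))
E
```

```text
(no output)
```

View pics/crop1.png

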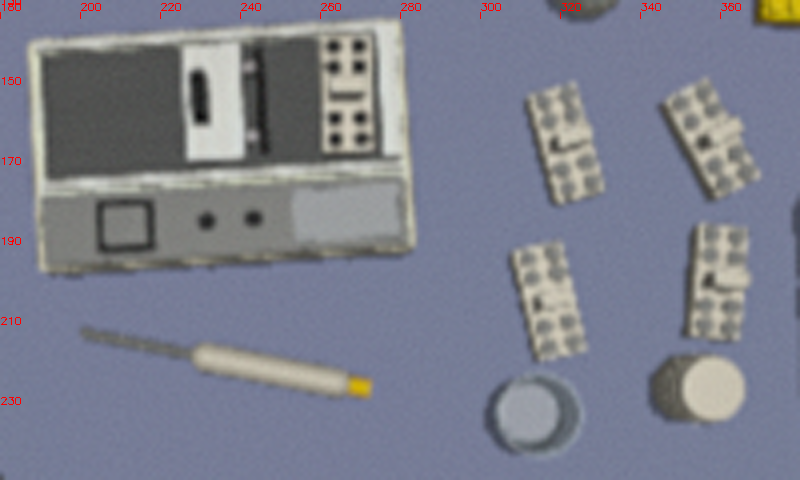

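View pics/crop2.png

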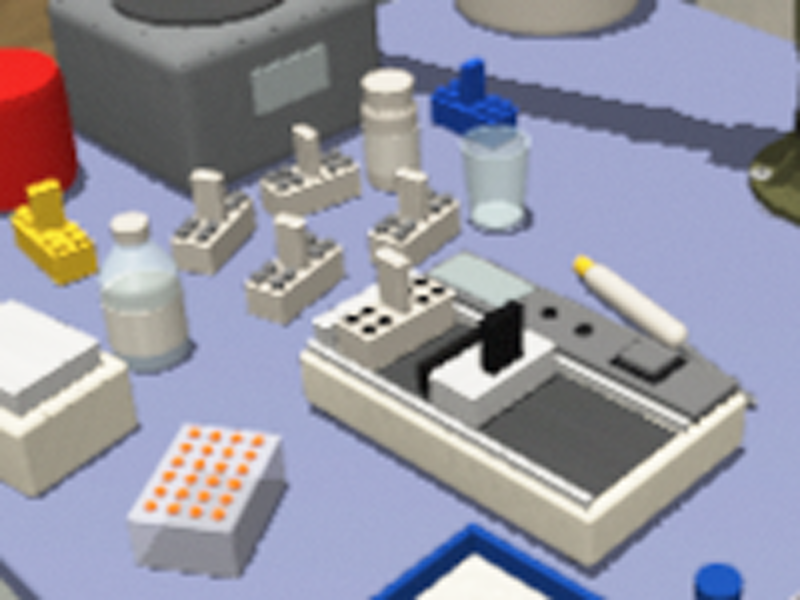

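Crop 1 confirms four filled racks with grey caps, centred at raw px (322,166), (358,165), (317,205) and (359,200). The empty rack, with dark holes, is at (267,153). The clamp fin is at (230,154) and the key at (211,186). The jar stands just below the fourth rack.

```bash
cat > h.py <<'E'
import numpy as np,cv2
from scipy.spatial.transform import Rotation as Ro
from bench import ctrl
def ray(uv,z,n="top"):
    m=ctrl.camera_model(n); R=m["R"];t=m["t"]; C=-R.T@t
    d=R.T@np.array([(uv[0]-m["cx"])/m["fx"],(uv[1]-m["cy"])/m["fy"],1]); return C+d*(z-C[2])/d[2]
def crop(p): return (180+p[0]/4-.375,130+p[1]/4-.375)
def proj(X,n="top"):
    m=ctrl.camera_model(n);c=m["R"]@np.asarray(X)+m["t"]; return np.array([m["cx"]+m["fx"]*c[0]/c[2],m["cy"]+m["fy"]*c[1]/c[2]])
E
python3 - <<'E'
from h import *
np.set_printoptions(precision=4,suppress=True)
Q={"A":[(528,96),(574,84),(603,191),(561,203)],"B":[(664,102),(707,79),(758,177),(715,199)],"C":[(511,249),(560,242),(585,350),(538,360)],"D":[(697,223),(747,228),(739,340),(688,336)],"E":[(320,35),(373,35),(374,152),(320,152)]}
for k,q in Q.items():
    p=np.array([ray(crop(c),.096 if k=="E" else .036) for c in q])
    l=(p[0]+p[1]-p[2]-p[3])[:2]/2; w=(p[0]+p[3]-p[1]-p[2])[:2]/2
    c=p.mean(0);print(k,c[:2],"r",np.hypot(*c[:2]),"len",np.hypot(*l),np.hypot(*w),"yawx deg",np.degrees(np.arctan2(l[1],l[0])))
for n,c,z in [("fin",(200,97),.145),("key",(126,226),.084),("stopTop",(376,90),.09),("padface",(268,95),.09),("railU",(120,38),.071),("railU2",(300,28),.071),("railL",(45,178),.071),("railL2",(320,160),.071),("jar",(713,389),.12),("oTL",(30,40),.06),("oTR",(400,20),.06),("oBR",(413,248),.06),("oBL",(43,272),.06)]:
    print(n,ray(crop(c),z))
print("tray",[ray((u*.64,v*.64),.018)[:2] for u,v in((190,238),(238,238),(238,305),(190,305))])
g=cv2.cvtColor(cv2.imread("top0raw.png"),6).astype(int)
for c in (195,205,215,245,253): print("col",c,g[132:182,c])
print("row",g[150,255:290],g[165,255:290]); print("row155",g[155,185:262])
E
```

```text
A [ 0.5591 -0.2457] r 0.6106812519263486 len 0.0990081868605299 0.04053621059161753 yawx deg 16.781270220871566
B [ 0.5657 -0.3737] r 0.6779894897856138 len 0.09738011061290622 0.043373169836435306 yawx deg 27.995607045469924
C [ 0.4199 -0.2315] r 0.47946073389642313 len 0.09885095134605876 0.042979397973315084 yawx deg 14.106134410544803
D [ 0.4395 -0.3804] r 0.5812544122056988 len 0.099612978466411 0.04461574945039812 yawx deg -3.9905528684010703
E [ 0.59   -0.0494] r 0.5921095195363074 len 0.10081914824221182 0.045697782605978184 yawx deg 1.4372082870098652
fin [0.5767 0.0726 0.145 ]
key [0.4732 0.1369 0.084 ]
stopTop [ 0.5944 -0.0745  0.09  ]
padface [0.5881 0.018  0.09  ]
railU [0.6381 0.1484 0.071 ]
railU2 [ 0.6504 -0.0079  0.071 ]
railL [0.5143 0.2095 0.071 ]
railL2 [ 0.5352 -0.0278  0.071 ]
jar [ 0.3453 -0.3585  0.12  ]
oTL [0.6366 0.2284 0.06  ]
oTR [ 0.6616 -0.0952  0.06  ]
oBR [ 0.4615 -0.1102  0.06  ]
oBL [0.4335 0.2102 0.06  ]
tray [array([0.5929, 0.4684]), array([0.5954, 0.3583]), array([0.4414, 0.3522]), array([0.439 , 0.4615])]
col 195 [126 125 124 124 122 123 123 140
[... 930 characters left out ...]
 82  81  81  81  81  80  82  83
  80  81  97 155 191 189 168 139 130 135 141 147 150 156]
row [ 81  81  80  81  90 135 178 171 192 199 195 197 196 198 196 191 187 176
 103 122 203 216 210 202 198 184 137 122 124 126 124 124 124 125 125] [ 80  82  81  80  78 123 170 114  55  66 128 192 193 152  86  72 107 134
 117  87 129 205 214 210 205 197 182 133 122 125 125 125 124 125 124]
row155 [125 117 137 189 197 148  90  76  78  82  81  83  80  83  78  78  81  81
  82  80  81  80  77  84  82  81  79  81  81  81  81  82  80  80  79  83
  82  80  77  79 119 163 122  61  36  40  76 145 202 208 207 207 209 211
 203 160  98  78  75  47  33  53  80  83  82  82  83  82  80  82  78  77
  79  80  81 125 178]
```

```bash
python3 - <<'E'
from h import *
np.set_printoptions(precision=4,suppress=True)
a=np.radians(4.6);ex=np.array([np.cos(a),np.sin(a)]);ey=np.array([-ex[1],ex[0]])
for c,u,l in((205,142.2,173.7),(253,138.6,170.7),(215,140.8,172.8)):
    print("x coords",ray((c,u),.06)[:2]@ex,ray((c,l),.071)[:2]@ex)
print("stop y",[ray(p,.09)[:2]@ey for p in((274.0,150),(274.6,165),(275.1,165))])
for n,p in dict(E=(.59,-.0494),fin=(.5767,.0726),key=(.4732,.1369),pad=(.5881,.018)).items(): print(n,np.array(p)@ex,np.array(p)@ey)
s=ctrl.get_state(); print(Ro.from_rotvec(s["tool_rot"]).as_matrix())
E
```

```text
x coords 0.6401104195720022 0.5280881706487683
x coords 0.6431232421092093 0.5288841780152582
x coords 0.6430355760290914 0.529209240697515
stop y [np.float64(-0.12364513567687799), np.float64(-0.12255177282088633), np.float64(-0.124260628566996)]
E 0.5841377114273402 -0.09655824194976537
fin 0.5806648211119928 0.026115426915470603
key 0.48265499802611694 0.09850889746824418
pad 0.5876492390580383 -0.029222967585589482
[[ 0.9499  0.3125 -0.0007]
 [ 0.3125 -0.9499  0.0016]
 [-0.0001 -0.0017 -1.    ]]
```

step_arm:
  commands:
    - {"travel":[0.035,-0.033,0],"turn":[0,0,3.4]}
    - {"travel":[0.07,-0.066,0],"turn":[0,0,6.8]}
    - {"travel":[0.105,-0.099,0],"turn":[0,0,10.2]}
    - {"travel":[0.14,-0.132,0],"turn":[0,0,13.6]}
    - {"travel":[0.175,-0.164,0],"turn":[0,0,13.6]}
  gripper: 1.0

```text
time: 0.6
position: [0.3186, -0.4049, 0.2362]
tool_rot: [-3.139, -0.124, 0.001]
ft_force: [0.1, -0.4, -0.4]
grip_width: 1.004
grip_force: 0.0
```

step_arm:
  commands:
    - {"travel":[0.027,-0.04,0],"turn":[0,0,0]}
    - {"travel":[0.054,-0.08,0],"turn":[0,0,0]}
    - {"travel":[0.081,-0.12,0],"turn":[0,0,0]}
    - {"travel":[0.108,-0.16,0],"turn":[0,0,0]}
    - {"travel":[0.135,-0.2,0],"turn":[0,0,0]}

```text
time: 1.1
position: [0.4369, -0.1949, 0.2364]
tool_rot: [3.139, 0.126, -0.0]
ft_force: [2.2, 0.3, -0.7]
grip_width: 1.001
grip_force: 0.0
```

step_arm:
  commands:
    - {"travel":[0.027,-0.04,0],"turn":[0,0,0]}
    - {"travel":[0.054,-0.08,0],"turn":[0,0,0]}
    - {"travel":[0.081,-0.12,0],"turn":[0,0,0]}
    - {"travel":[0.108,-0.16,0],"turn":[0,0,0]}
    - {"travel":[0.135,-0.2,0],"turn":[0,0,0]}

```text
time: 1.6
position: [0.5555, 0.015, 0.2364]
tool_rot: [3.139, 0.126, -0.0]
ft_force: [0.7, -0.9, 0.9]
grip_width: 0.999
grip_force: 0.0
```

step_arm:
  commands:
    - {"travel":[0.028,-0.048,0.01],"turn":[0,0,0]}
    - {"travel":[0.028,-0.048,0.02],"turn":[0,0,0]}
    - {"travel":[0.028,-0.048,0.02],"turn":[0,0,0]}

```text
time: 1.9
position: [0.5778, 0.0655, 0.2142]
tool_rot: [-3.138, -0.133, 0.007]
ft_force: [0.0, -0.9, -0.1]
grip_width: 0.999
grip_force: 0.0
```

```bash
cat >> h.py <<'E'
A0=np.radians(4.6);EX=np.array([np.cos(A0),np.sin(A0)]);EY=np.array([-EX[1],EX[0]]);O=np.array([.593,-.0762])
def st(tgt=None,yaw=None):
    s=ctrl.get_state();R=Ro.from_rotvec(s["tool_rot"]).as_matrix();p=s["position"];psi=np.degrees(np.arctan2(R[1,0],R[0,0]))
    b=p[:2]-O;print("t",round(s["time"],2),"pos",p.round(4),"bed",(b@EX).round(4),(b@EY).round(4),"yaw",psi.round(1),"F",s["ft_force"].round(1),"w",round(s["grip_width"],3),"gf",round(s["grip_force"],1),"q",np.round(s["joint_positions"],2))
    if tgt is not None: print("  shift tool",(R.T@(np.array(tgt)-p)).round(4))
    if yaw is not None: print("  turn z",np.round([psi-yaw, (psi-yaw+90)%180-90],1))
def bed(x,y,z): return [*(O+x*EX+y*EY),z+.06]
E
python3 -c "
from h import *
st([.579,.0728,.120])"
```

```text
t 1.9 pos [0.5778 0.0655 0.2142] bed -0.0038 0.1425 yaw 4.9 F [ 0.  -0.9 -0.1] w 0.999 gf 0.0 q [ 0.44  0.26 -0.7   1.63  0.17  1.32 -1.77]
  shift tool [ 0.0022 -0.0071  0.0942]
```

step_arm:
  commands:
    - {"travel":[0.002,-0.007,0.047],"turn":[0,0,0]}
    - {"travel":[0.002,-0.007,0.094],"turn":[0,0,0]}
    - {"travel":[0.002,-0.007,0.094],"turn":[0,0,0]}

```text
time: 2.2
position: [0.5754, 0.0669, 0.1165]
tool_rot: [3.137, 0.122, -0.02]
ft_force: [-0.3, -0.8, -0.9]
grip_width: 1.002
grip_force: 0.0
```

step_arm:
  commands:
    - {"travel":[0,0,0],"turn":[0,0,0]}
    - {"travel":[0,0,0],"turn":[0,0,0]}
    - {"travel":[0,0,0],"turn":[0,0,0]}
    - {"travel":[0,0,0],"turn":[0,0,0]}
    - {"travel":[0,0,0],"turn":[0,0,0]}
  gripper: 0
  force: 25

```text
time: 2.7
position: [0.5812, 0.0706, 0.1237]
tool_rot: [3.139, 0.126, 0.003]
ft_force: [-0.5, 0.1, 0.1]
grip_width: 0.63
grip_force: 0.0
```

step_arm:
  commands:
    - {"travel":[0,-0.01,0],"turn":[0,0,0]}
    - {"travel":[0,-0.03,0],"turn":[0,0,0]}
    - {"travel":[0,-0.05,0],"turn":[0,0,0]}
    - {"travel":[0,-0.07,0],"turn":[0,0,0]}
    - {"travel":[0,-0.09,0],"turn":[0,0,0]}

```text
time: 3.2
position: [0.5742, 0.1523, 0.1225]
tool_rot: [3.127, 0.117, -0.003]
ft_force: [-1.3, -16.0, 5.3]
grip_width: 0.174
grip_force: 7.9
```

```bash
python3 -c "
from h import *
st(bed(0,.27,.06))"
```

```text
t 3.2 pos [0.5742 0.1523 0.1225] bed -0.0005 0.2293 yaw 4.3 F [ -1.3 -16.    5.3] w 0.174 gf 7.9 q [ 0.27  0.37 -0.7   1.71  0.27  1.16 -2.  ]
  shift tool [ 0.0002 -0.0407  0.002 ]
```

step_arm:
  commands:
    - {"travel":[0,-0.015,0],"turn":[0,0,0]}
    - {"travel":[0,-0.025,0],"turn":[0,0,0]}
    - {"travel":[0,-0.03,0],"turn":[0,0,0]}
    - {"travel":[0,-0.03,0],"turn":[0,0,0]}

```text
time: 3.6
position: [0.5713, 0.1863, 0.1225]
tool_rot: [3.132, 0.123, -0.001]
ft_force: [-0.2, -8.3, 3.5]
grip_width: 0.157
grip_force: 24.9
```

```bash
python3 -c "
from h import *
st(bed(0,.27,.06))"
```

```text
t 3.6 pos [0.5713 0.1863 0.1225] bed -0.0006 0.2634 yaw 4.5 F [-0.2 -8.3  3.5] w 0.157 gf 24.9 q [ 0.22  0.39 -0.71  1.69  0.28  1.17 -2.06]
  shift tool [ 0.0006 -0.0066  0.0025]
```

step_arm:
  commands:
    - {"travel":[0,-0.003,0],"turn":[0,0,0]}
    - {"travel":[0,-0.006,0],"turn":[0,0,0]}
    - {"travel":[0,-0.009,0],"turn":[0,0,0]}
    - {"travel":[0,-0.011,0],"turn":[0,0,0]}
    - {"travel":[0,-0.011,0],"turn":[0,0,0]}

```text
time: 4.1
position: [0.571, 0.1906, 0.1225]
tool_rot: [3.123, 0.116, -0.005]
ft_force: [-2.1, -20.2, 8.4]
grip_width: 0.158
grip_force: 24.9
```

```bash
python3 -c "
from h import *
st(bed(0,.27,.06))"
```

```text
t 4.1 pos [0.571  0.1906 0.1225] bed -0.0006 0.2677 yaw 4.2 F [ -2.1 -20.2   8.4] w 0.158 gf 24.9 q [ 0.21  0.39 -0.71  1.69  0.29  1.18 -2.08]
  shift tool [ 0.0006 -0.0024  0.0024]
```

step_arm:
  commands:
    - {"travel":[0,0.006,0],"turn":[0,0,0]}
    - {"travel":[0,0.01,0],"turn":[0,0,0]}
    - {"travel":[0,0.01,0],"turn":[0,0,0]}
    - {"travel":[0,0.01,0],"turn":[0,0,0]}
  gripper: 0.6

```text
time: 4.5
position: [0.5705, 0.1926, 0.1226]
tool_rot: [-3.138, -0.128, 0.0]
ft_force: [-1.1, -0.5, -0.1]
grip_width: 0.438
grip_force: 0.0
```

step_arm:
  commands:
    - {"travel":[0,0,-0.045],"turn":[0,0,0]}
    - {"travel":[0,0,-0.09],"turn":[0,0,0]}
    - {"travel":[0,0.02,-0.13],"turn":[0,0,-8.5]}
    - {"travel":[0,0.06,-0.13],"turn":[0,0,-17]}
    - {"travel":[0,0.1,-0.13],"turn":[0,0,-25.5]}
  gripper: 0.6

```text
time: 5.0
position: [0.5795, 0.0932, 0.2545]
tool_rot: [3.029, 0.831, 0.006]
ft_force: [1.1, -0.3, -0.4]
grip_width: 0.598
grip_force: 0.0
```

step_arm:
  commands:
    - {"travel":[0,0,0],"turn":[0,0,-8.5]}
    - {"travel":[0,0,0],"turn":[0,0,-17]}
    - {"travel":[0,0,0],"turn":[0,0,-25.5]}
    - {"travel":[0,0,0],"turn":[0,0,-34]}
    - {"travel":[0,0,0],"turn":[0,0,-42]}

```text
time: 5.5
position: [0.5787, 0.093, 0.2525]
tool_rot: [-2.533, -1.858, -0.001]
ft_force: [-0.0, -0.1, 0.9]
grip_width: 0.603
grip_force: 0.0
```

```bash
sed -i 's/O=np.array(\[.593,-.0762\])/O=np.array([.5932,-.0782])/' h.py; python3 -c "
from h import *
st([.590,-.0494,.25],93)"
```

```text
t 5.5 pos [0.5787 0.093  0.2525] bed -0.0007 0.1718 yaw 72.5 F [-0.  -0.1  0.9] w 0.603 gf 0.0 q [ 0.53  0.28 -0.88  1.57  0.22  1.39 -0.67]
  shift tool [-0.1324  0.0535  0.0024]
  turn z [-20.5 -20.5]
```

step_arm:
  commands:
    - {"travel":[-0.04,0.016,0],"turn":[0,0,-7]}
    - {"travel":[-0.08,0.032,0],"turn":[0,0,-14]}
    - {"travel":[-0.12,0.048,0],"turn":[0,0,-20.5]}
    - {"travel":[-0.132,0.053,0.04],"turn":[0,0,-20.5]}
    - {"travel":[-0.132,0.053,0.06],"turn":[0,0,-20.5]}

```text
time: 6.0
position: [0.588, -0.0537, 0.19]
tool_rot: [-2.175, -2.265, 0.003]
ft_force: [-0.4, -0.2, -0.9]
grip_width: 0.602
grip_force: 0.0
```

```bash
python3 -c "
from h import *
st([.590,-.0494,.129],93)
im=ctrl.get_image('top');cv2.imwrite('t1.png',im[:,:,::-1]);cv2.imwrite('pics/t1.png',cv2.resize(im[125:245,180:380,::-1],(800,480),interpolation=2))"
```

```text
t 6.0 pos [ 0.588  -0.0537  0.19  ] bed -0.0032 0.0248 yaw 92.3 F [-0.4 -0.2 -0.9] w 0.602 gf 0.0 q [ 0.75  0.33 -0.85  1.64  0.26  1.29 -0.11]
  shift tool [0.0043 0.0023 0.061 ]
  turn z [-0.7 -0.7]
```

View pics/t1.png

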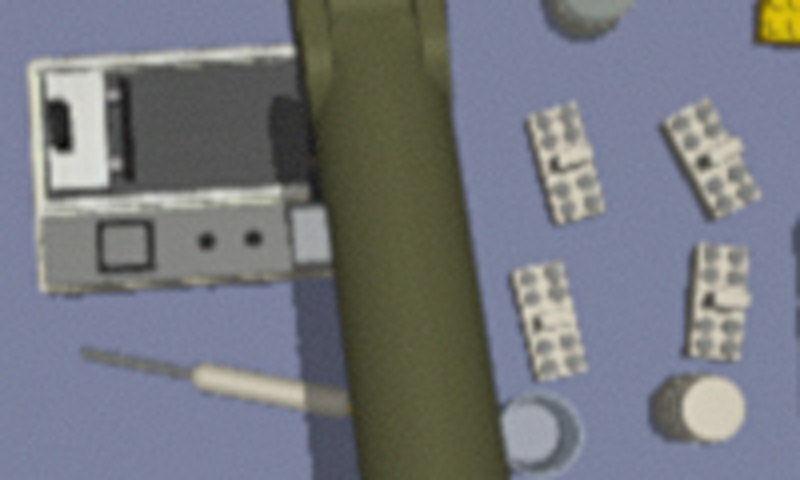

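step_arm:
  commands:
    - {"travel":[0.004,0.002,0.03],"turn":[0,0,0]}
    - {"travel":[0.004,0.002,0.055],"turn":[0,0,0]}
    - {"travel":[0.004,0.002,0.061],"turn":[0,0,0]}
    - {"travel":[0.004,0.002,0.061],"turn":[0,0,0]}

```text
time: 6.45
position: [0.5903, -0.0451, 0.1314]
tool_rot: [-2.168, -2.272, 0.0]
ft_force: [0.3, -0.7, 0.2]
grip_width: 0.598
grip_force: 0.0
```

step_arm:
  commands:
    - {"travel":[0,0,0],"turn":[0,0,0]}
    - {"travel":[0,0,0],"turn":[0,0,0]}
    - {"travel":[0,0,0],"turn":[0,0,0]}
    - {"travel":[0,0,0],"turn":[0,0,0]}
    - {"travel":[0,0,0],"turn":[0,0,0]}
  gripper: 0
  force: 30

```text
time: 6.95
position: [0.5907, -0.0463, 0.1319]
tool_rot: [2.171, 2.27, 0.0]
ft_force: [0.7, -1.0, -0.4]
grip_width: 0.229
grip_force: 0.0
```

step_arm:
  commands:
    - {"travel":[0,0,0],"turn":[0,0,0]}
    - {"travel":[0,0,0],"turn":[0,0,0]}
    - {"travel":[0,0,-0.03],"turn":[0,0,0]}
    - {"travel":[0,0,-0.06],"turn":[0,0,0]}
    - {"travel":[0,0,-0.1],"turn":[0,0,0]}

```text
time: 7.45
position: [0.5892, -0.0463, 0.2308]
tool_rot: [-2.168, -2.269, 0.003]
ft_force: [0.9, -0.6, -1.5]
grip_width: 0.159
grip_force: 30.0
```

```bash
python3 -c "
from h import *
st([.505,.41,.25],92)"
```

```text
t 7.45 pos [ 0.5892 -0.0463  0.2308] bed -0.0015 0.0322 yaw 92.6 F [ 0.9 -0.6 -1.5] w 0.159 gf 30.0 q [ 0.75  0.31 -0.86  1.59  0.23  1.36 -0.1 ]
  shift tool [ 0.4596 -0.0635 -0.0186]
  turn z [0.6 0.6]
```

step_arm:
  commands:
    - {"travel":[0.03,-0.004,-0.02],"turn":[0,0,0]}
    - {"travel":[0.075,-0.01,-0.02],"turn":[0,0,0]}
    - {"travel":[0.12,-0.017,-0.02],"turn":[0,0,0]}
    - {"travel":[0.165,-0.023,-0.02],"turn":[0,0,0]}
    - {"travel":[0.21,-0.03,-0.02],"turn":[0,0,0]}

```text
time: 7.95
position: [0.5504, 0.1636, 0.2513]
tool_rot: [2.171, 2.27, -0.001]
ft_force: [0.8, -0.3, -1.7]
grip_width: 0.162
grip_force: 30.0
```

step_arm:
  commands:
    - {"travel":[0.045,-0.006,0],"turn":[0,0,0]}
    - {"travel":[0.09,-0.012,0],"turn":[0,0,0]}
    - {"travel":[0.135,-0.018,0],"turn":[0,0,0]}
    - {"travel":[0.18,-0.024,0],"turn":[0,0,0]}
    - {"travel":[0.225,-0.03,0],"turn":[0,0,0]}

```text
time: 8.45
position: [0.5105, 0.387, 0.251]
tool_rot: [2.171, 2.27, -0.001]
ft_force: [-0.1, -0.6, -1.2]
grip_width: 0.159
grip_force: 30.0
```

step_arm:
  commands:
    - {"travel":[0.024,-0.003,0.02],"turn":[0,0,0]}
    - {"travel":[0.024,-0.003,0.06],"turn":[0,0,0]}
    - {"travel":[0.024,-0.003,0.1],"turn":[0,0,0]}
    - {"travel":[0.024,-0.003,0.1],"turn":[0,0,0]}

```text
time: 8.85
position: [0.5041, 0.4062, 0.1449]
tool_rot: [-2.169, -2.271, 0.018]
ft_force: [0.5, -1.1, -1.8]
grip_width: 0.155
grip_force: 30.0
```

```bash
python3 -c "
from h import *
st([.505,.41,.075],92)"
```

```text
t 8.85 pos [0.5041 0.4062 0.1449] bed -0.0499 0.49 yaw 92.6 F [ 0.5 -1.1 -1.8] w 0.155 gf 30.0 q [-0.04  0.55 -0.93  1.53  0.45  1.3  -0.98]
  shift tool [0.0042 0.0017 0.0699]
  turn z [0.6 0.6]
```

step_arm:
  commands:
    - {"travel":[0.003,0,0.03],"turn":[0,0,0]}
    - {"travel":[0.003,0,0.055],"turn":[0,0,0]}
    - {"travel":[0.003,0,0.068],"turn":[0,0,0]}
    - {"travel":[0.003,0,0.072],"turn":[0,0,0]}
    - {"travel":[0.003,0,0.075],"turn":[0,0,0]}

```text
time: 9.35
position: [0.5075, 0.413, 0.0778]
tool_rot: [2.171, 2.27, 0.003]
ft_force: [0.4, 0.5, -0.8]
grip_width: 0.156
grip_force: 30.0
```

step_arm:
  commands:
    - {"travel":[0,0,0],"turn":[0,0,0]}
    - {"travel":[0,0,0.0],"turn":[0,0,0]}

```text
time: 9.55
position: [0.5073, 0.4131, 0.0779]
tool_rot: [2.171, 2.271, 0.003]
ft_force: [0.0, 0.4, -0.6]
grip_width: 0.16
grip_force: 30.0
```

step_arm:
  commands:
    - {"travel":[0,0,0.002],"turn":[0,0,0]}
    - {"travel":[0,0,0.003],"turn":[0,0,0]}
    - {"travel":[0,0,0.003],"turn":[0,0,0]}

```text
time: 9.85
position: [0.5072, 0.413, 0.0747]
tool_rot: [2.17, 2.271, 0.002]
ft_force: [0.2, -0.7, 5.3]
grip_width: 0.16
grip_force: 30.0
```

step_arm:
  commands:
    - {"travel":[0,0,0],"turn":[0,0,0]}
    - {"travel":[0,0,0],"turn":[0,0,0]}
    - {"travel":[0,0,0],"turn":[0,0,0]}
    - {"travel":[0,0,0],"turn":[0,0,0]}
    - {"travel":[0,0,0],"turn":[0,0,0]}
  gripper: 0.6

```text
time: 10.35
position: [0.5066, 0.4125, 0.0733]
tool_rot: [-2.171, -2.271, 0.0]
ft_force: [0.8, 0.2, -1.3]
grip_width: 0.528
grip_force: 0.0
```

step_arm:
  commands:
    - {"travel":[0,0,-0.04],"turn":[0,0,0]}
    - {"travel":[0,0,-0.08],"turn":[0,0,0]}
    - {"travel":[-0.01,0,-0.12],"turn":[0,0,0]}
    - {"travel":[-0.04,0,-0.155],"turn":[0,0,0]}
    - {"travel":[-0.085,0,-0.17],"turn":[0,0,0]}

```text
time: 10.85
position: [0.51, 0.331, 0.2474]
tool_rot: [-2.164, -2.276, -0.01]
ft_force: [1.8, 0.2, 0.8]
grip_width: 0.599
grip_force: 0.0
```

```bash
python3 -c "
from h import *
st([.5591,-.2457,.25],106.8)"
```

```text
t 10.85 pos [0.51   0.331  0.2474] bed -0.0501 0.4145 yaw 92.9 F [1.8 0.2 0.8] w 0.599 gf 0.0 q [ 0.17  0.38 -1.01  1.52  0.32  1.41 -0.8 ]
  shift tool [-0.5784  0.0198 -0.0053]
  turn z [-13.9 -13.9]
```

step_arm:
  commands:
    - {"travel":[-0.048,0.002,0],"turn":[0,0,0]}
    - {"travel":[-0.096,0.003,0],"turn":[0,0,0]}
    - {"travel":[-0.144,0.005,0],"turn":[0,0,0]}
    - {"travel":[-0.192,0.006,0],"turn":[0,0,0]}
    - {"travel":[-0.24,0.008,0],"turn":[0,0,0]}

```text
time: 11.35
position: [0.5291, 0.0863, 0.2437]
tool_rot: [2.17, 2.27, -0.0]
ft_force: [1.1, -0.2, 0.3]
grip_width: 0.601
grip_force: 0.0
```

step_arm:
  commands:
    - {"travel":[-0.048,0.002,0],"turn":[0,0,0]}
    - {"travel":[-0.096,0.003,0],"turn":[0,0,0]}
    - {"travel":[-0.144,0.005,0],"turn":[0,0,0]}
    - {"travel":[-0.192,0.006,0],"turn":[0,0,0]}
    - {"travel":[-0.24,0.008,0],"turn":[0,0,0]}

```text
time: 11.85
position: [0.5479, -0.1531, 0.2438]
tool_rot: [2.17, 2.27, -0.001]
ft_force: [1.2, 0.1, 0.5]
grip_width: 0.596
grip_force: 0.0
```

step_arm:
  commands:
    - {"travel":[-0.045,0.002,0],"turn":[0,0,-7]}
    - {"travel":[-0.088,0.004,0],"turn":[0,0,-13.9]}
    - {"travel":[-0.088,0.004,0],"turn":[0,0,-13.9]}

```text
time: 12.15
position: [0.5546, -0.2478, 0.2422]
tool_rot: [1.891, 2.508, -0.004]
ft_force: [-0.5, 0.5, -0.6]
grip_width: 0.603
grip_force: 0.0
```

```bash
python3 -c "
from h import *
st([.5591,-.2457,.072],106.8)
im=ctrl.get_image('scene');cv2.imwrite('pics/s2.png',cv2.resize(im[100:300,100:366,::-1],(800,600),interpolation=2))"
```

```text
t 12.15 pos [ 0.5546 -0.2478  0.2422] bed -0.0521 -0.166 yaw 106.0 F [-0.5  0.5 -0.6] w 0.603 gf 0.0 q [ 1.02  0.32 -0.79  1.53  0.23  1.39  0.49]
  shift tool [0.0011 0.0053 0.1702]
  turn z [-0.8 -0.8]
```

View pics/s2.png

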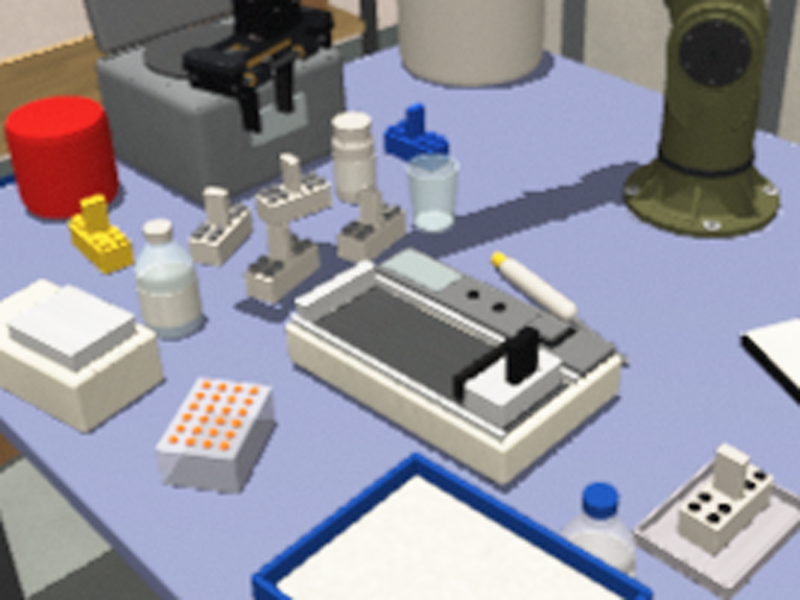

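The empty rack stands in the tray (crop 725,505), the clamp is open, and the filled racks are unmoved. Next is rack A.

step_arm:
  commands:
    - {"travel":[0.001,0.005,0.045],"turn":[0,0,-0.8]}
    - {"travel":[0.001,0.005,0.09],"turn":[0,0,-0.8]}
    - {"travel":[0.001,0.005,0.13],"turn":[0,0,-0.8]}
    - {"travel":[0.001,0.005,0.16],"turn":[0,0,-0.8]}
    - {"travel":[0.001,0.005,0.17],"turn":[0,0,-0.8]}

```text
time: 12.7
position: [0.5586, -0.234, 0.0703]
tool_rot: [-1.857, -2.527, 0.001]
ft_force: [0.1, 0.4, 0.9]
grip_width: 0.599
grip_force: 0.0
```

step_arm:
  commands:
    - {"travel":[0,0,0],"turn":[0,0,0]}
    - {"travel":[0,0,0],"turn":[0,0,0]}
    - {"travel":[0,0,0],"turn":[0,0,0]}
    - {"travel":[0,0,0],"turn":[0,0,0]}
    - {"travel":[0,0,0],"turn":[0,0,0]}
  gripper: 0
  force: 30

```text
time: 13.2
position: [0.561, -0.237, 0.0747]
tool_rot: [1.862, 2.529, -0.001]
ft_force: [-1.3, 0.5, 1.5]
grip_width: 0.234
grip_force: 0.7
```

step_arm:
  commands:
    - {"travel":[0,0,0],"turn":[0,0,0]}
    - {"travel":[0,0,0],"turn":[0,0,0]}
    - {"travel":[0,0,-0.03],"turn":[0,0,0]}
    - {"travel":[0,0,-0.075],"turn":[0,0,0]}
    - {"travel":[0,0,-0.12],"turn":[0,0,0]}

```text
time: 13.7
position: [0.5601, -0.2359, 0.1938]
tool_rot: [-1.861, -2.529, -0.001]
ft_force: [0.2, -0.6, -0.9]
grip_width: 0.154
grip_force: 29.9
```

```bash
python3 -c "
from h import *
st(bed(0,.024,.17),94.6)"
```

```text
t 13.7 pos [ 0.5601 -0.2359  0.1938] bed -0.0456 -0.1546 yaw 107.3 F [ 0.2 -0.6 -0.9] w 0.154 gf 29.9 q [ 1.    0.36 -0.79  1.6   0.26  1.3   0.47]
  shift tool [ 0.1642  0.0837 -0.0359]
  turn z [12.7 12.7]
```

step_arm:
  commands:
    - {"travel":[0,0,-0.036],"turn":[0,0,0]}
    - {"travel":[0.044,0.021,-0.036],"turn":[0,0,5]}
    - {"travel":[0.088,0.042,-0.036],"turn":[0,0,10]}
    - {"travel":[0.132,0.063,-0.036],"turn":[0,0,12.7]}
    - {"travel":[0.176,0.083,-0.036],"turn":[0,0,12.7]}

```text
time: 14.2
position: [0.5877, -0.0417, 0.2294]
tool_rot: [2.132, 2.307, 0.001]
ft_force: [0.9, -0.4, -1.6]
grip_width: 0.158
grip_force: 29.9
```

step_arm:
  commands:
    - {"travel":[0,0,0.0],"turn":[0,0,0]}
    - {"travel":[0,0,0.03],"turn":[0,0,0]}
    - {"travel":[0,0,0.03],"turn":[0,0,0]}

```text
time: 14.5
position: [0.5852, -0.0436, 0.1959]
tool_rot: [-2.126, -2.306, 0.006]
ft_force: [-1.5, -0.3, -3.2]
grip_width: 0.159
grip_force: 29.9
```

```bash
python3 -c "
from h import *
st(bed(0,.036,.0775),94.6)
im=ctrl.get_image('scene');cv2.imwrite('pics/s3.png',cv2.resize(im[100:300,100:366,::-1],(800,600),interpolation=2))"
```

```text
t 14.5 pos [ 0.5852 -0.0436  0.1959] bed -0.0052 0.0351 yaw 94.7 F [-1.5 -0.3 -3.2] w 0.159 gf 29.9 q [ 0.73  0.32 -0.85  1.64  0.25  1.3  -0.08]
  shift tool [0.0008 0.0056 0.0584]
  turn z [0.1 0.1]
```

View pics/s3.png

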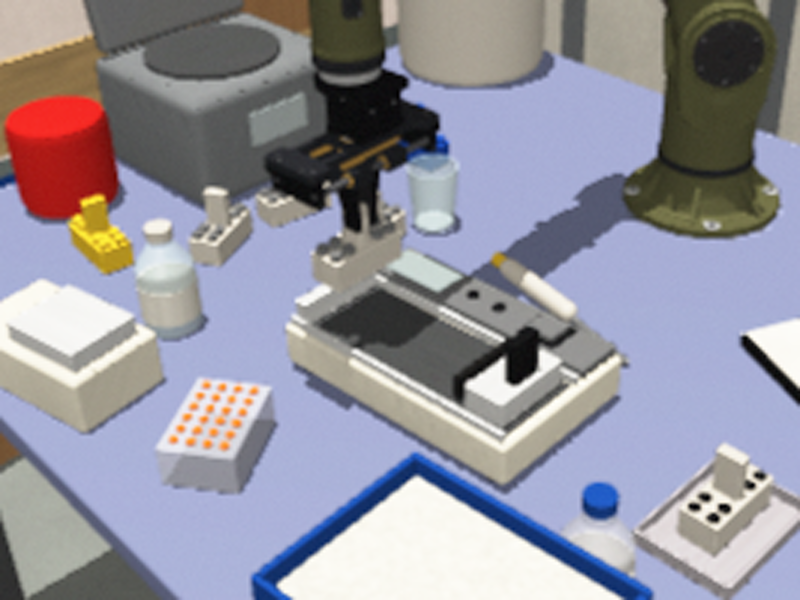

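Rack A hangs level over the bed by the stop. Lowering it.

step_arm:
  commands:
    - {"travel":[0.001,0.004,0.03],"turn":[0,0,0]}
    - {"travel":[0.001,0.004,0.05],"turn":[0,0,0]}
    - {"travel":[0.001,0.004,0.06],"turn":[0,0,0]}
    - {"travel":[0.001,0.004,0.062],"turn":[0,0,0]}
    - {"travel":[0.001,0.004,0.062],"turn":[0,0,0]}

```text
time: 15.05
position: [0.592, -0.0427, 0.1384]
tool_rot: [2.131, 2.308, 0.001]
ft_force: [0.5, 0.0, -2.1]
grip_width: 0.157
grip_force: 29.9
```

```bash
python3 -c "
from h import *
st(bed(0,.036,.0747),94.6)"
```

```text
t 15.05 pos [ 0.592  -0.0427  0.1384] bed 0.0017 0.0355 yaw 94.6 F [ 0.5  0.  -2.1] w 0.157 gf 29.9 q [ 0.71  0.38 -0.83  1.7   0.3   1.2  -0.12]
  shift tool [ 0.0005 -0.0017  0.0037]
  turn z [-0. -0.]
```

step_arm:
  commands:
    - {"travel":[0,-0.001,0.002],"turn":[0,0,0]}
    - {"travel":[0,-0.001,0.0035],"turn":[0,0,0]}
    - {"travel":[-0.002,-0.001,0.0035],"turn":[0,0,0]}
    - {"travel":[-0.004,-0.001,0.0035],"turn":[0,0,0]}
    - {"travel":[-0.004,-0.001,0.0035],"turn":[0,0,0]}

```text
time: 15.55
position: [0.5911, -0.0468, 0.1343]
tool_rot: [2.131, 2.308, 0.001]
ft_force: [-0.3, 0.3, -1.2]
grip_width: 0.158
grip_force: 29.9
```

step_arm:
  commands:
    - {"travel":[-0.002,0,0],"turn":[0,0,0]}
    - {"travel":[-0.003,0,0],"turn":[0,0,0]}
    - {"travel":[-0.003,0,0],"turn":[0,0,0]}

```text
time: 15.85
position: [0.591, -0.0475, 0.1344]
tool_rot: [-2.128, -2.309, -0.002]
ft_force: [-1.9, 4.0, 1.7]
grip_width: 0.161
grip_force: 29.9
```

```bash
python3 -c "
from h import *
st(bed(0,.036,.0747),94.6)"
```

```text
t 15.85 pos [ 0.591  -0.0475  0.1344] bed 0.0003 0.0307 yaw 94.7 F [-1.9  4.   1.7] w 0.161 gf 29.9 q [ 0.71  0.39 -0.83  1.7   0.3   1.19 -0.11]
  shift tool [ 0.0053 -0.0002 -0.0003]
  turn z [0.1 0.1]
```

step_arm:
  commands:
    - {"travel":[0.003,0,0],"turn":[0,0,0]}
    - {"travel":[0.003,0,0],"turn":[0,0,0]}
    - {"travel":[0.003,0,0],"turn":[0,0,0]}
    - {"travel":[0.003,0,0],"turn":[0,0,0]}
    - {"travel":[0.003,0,0],"turn":[0,0,0]}
  gripper: 0.6

```text
time: 16.35
position: [0.5909, -0.0471, 0.134]
tool_rot: [2.131, 2.308, -0.001]
ft_force: [0.2, 0.6, -0.3]
grip_width: 0.526
grip_force: 0.0
```

step_arm:
  commands:
    - {"travel":[0,0,-0.04],"turn":[0,0,0]}
    - {"travel":[0,0,-0.08],"turn":[0,0,0]}
    - {"travel":[0,0,-0.11],"turn":[0,0,0]}
    - {"travel":[0,0,-0.11],"turn":[0,0,0]}

```text
time: 16.75
position: [0.5935, -0.0463, 0.249]
tool_rot: [2.126, 2.303, 0.007]
ft_force: [0.9, 0.6, 0.4]
grip_width: 0.598
grip_force: 0.0
```

```bash
cat >> h.py <<'E'
W=dict(B=(.5657,-.3737,28.),C=(.4199,-.2315,14.1),D=(.4395,-.3804,-4.))
def chk(names):
    im=ctrl.get_image("top")[:,:,::-1].copy();cv2.imwrite("last.png",im);ref=cv2.imread("top0raw.png")
    for n in names:
        u,v=proj([*W[n][:2],.04]).astype(int);s=np.s_[v-20:v+21,u-17:u+18]
        sh=cv2.phaseCorrelate(cv2.cvtColor(ref[s],6).astype(np.float32),cv2.cvtColor(im[s],6).astype(np.float32))
        print(n,"diff",cv2.absdiff(ref[s],im[s]).mean().round(1),"shift px",np.round(sh[0],2),round(sh[1],2))
E
python3 -c "
from h import *
st([.4199,-.2315,.25],104.1);chk('BCD')"
```

```text
t 16.75 pos [ 0.5935 -0.0463  0.249 ] bed 0.0028 0.0318 yaw 94.6 F [0.9 0.6 0.4] w 0.598 gf 0.0 q [ 0.74  0.29 -0.86  1.56  0.23  1.38 -0.06]
  shift tool [-0.1708 -0.1878 -0.0021]
  turn z [-9.5 -9.5]
B diff 5.6 shift px [0.09 0.52] 0.97
C diff 6.5 shift px [0.11 0.59] 0.92
D diff 5.6 shift px [0.02 0.46] 1.0
```

step_arm:
  commands:
    - {"travel":[-0.032,-0.035,0],"turn":[0,0,-4]}
    - {"travel":[-0.064,-0.07,0],"turn":[0,0,-8]}
    - {"travel":[-0.096,-0.105,0],"turn":[0,0,-9.5]}
    - {"travel":[-0.128,-0.14,0],"turn":[0,0,-9.5]}
    - {"travel":[-0.16,-0.175,0],"turn":[0,0,-9.5]}

```text
time: 17.3
position: [0.4267, -0.2213, 0.2426]
tool_rot: [-1.932, -2.475, 0.001]
ft_force: [1.1, -0.8, -0.4]
grip_width: 0.595
grip_force: 0.0
```

step_arm:
  commands:
    - {"travel":[-0.013,-0.01,0.02],"turn":[0,0,0]}
    - {"travel":[-0.013,-0.01,0.04],"turn":[0,0,0]}
    - {"travel":[-0.013,-0.01,0.04],"turn":[0,0,0]}
    - {"travel":[-0.013,-0.01,0.04],"turn":[0,0,0]}

```text
time: 17.7
position: [0.4223, -0.2345, 0.2034]
tool_rot: [-1.93, -2.476, -0.0]
ft_force: [0.9, 1.3, -0.4]
grip_width: 0.597
grip_force: 0.0
```

```bash
python3 -c "
from h import *
st([.4199,-.2315,.073],104.1)"
```

```text
t 17.7 pos [ 0.4223 -0.2345  0.2034] bed -0.1829 -0.1421 yaw 104.1 F [ 0.9  1.3 -0.4] w 0.597 gf 0.0 q [ 1.19  0.02 -0.74  1.87  0.01  1.26  0.7 ]
  shift tool [ 0.0033 -0.0015  0.1304]
  turn z [0. 0.]
```

step_arm:
  commands:
    - {"travel":[0.003,-0.001,0.04],"turn":[0,0,0]}
    - {"travel":[0.003,-0.001,0.08],"turn":[0,0,0]}
    - {"travel":[0.003,-0.001,0.115],"turn":[0,0,0]}
    - {"travel":[0.003,-0.001,0.13],"turn":[0,0,0]}
    - {"travel":[0.003,-0.001,0.13],"turn":[0,0,0]}

```text
time: 18.2
position: [0.4205, -0.2313, 0.0729]
tool_rot: [-1.929, -2.476, -0.001]
ft_force: [-0.1, 0.6, 0.0]
grip_width: 0.599
grip_force: 0.0
```

step_arm:
  commands:
    - {"travel":[0,0,0],"turn":[0,0,0]}
    - {"travel":[0,0,0],"turn":[0,0,0]}
    - {"travel":[0,0,0],"turn":[0,0,0]}
    - {"travel":[0,0,0],"turn":[0,0,0]}
    - {"travel":[0,0,0],"turn":[0,0,0]}
  gripper: 0
  force: 30

```text
time: 18.7
position: [0.4212, -0.2327, 0.0746]
tool_rot: [1.932, 2.476, -0.001]
ft_force: [-0.3, 0.6, -0.8]
grip_width: 0.234
grip_force: 0.0
```

step_arm:
  commands:
    - {"travel":[0,0,0],"turn":[0,0,0]}
    - {"travel":[0,0,0],"turn":[0,0,0]}
    - {"travel":[0,0,-0.03],"turn":[0,0,0]}
    - {"travel":[0,0,-0.075],"turn":[0,0,0]}
    - {"travel":[0,0,-0.12],"turn":[0,0,0]}

```text
time: 19.2
position: [0.4203, -0.2317, 0.1946]
tool_rot: [-1.93, -2.476, -0.001]
ft_force: [0.7, -1.4, -1.6]
grip_width: 0.157
grip_force: 30.0
```

step_arm:
  commands:
    - {"travel":[0,0,-0.045],"turn":[0,0,0]}
    - {"travel":[0,0,-0.06],"turn":[0,0,0]}
    - {"travel":[0,0,-0.06],"turn":[0,0,0]}

```text
time: 19.5
position: [0.4224, -0.233, 0.2565]
tool_rot: [1.929, 2.473, -0.001]
ft_force: [0.7, -0.9, -1.2]
grip_width: 0.162
grip_force: 30.0
```

```bash
python3 -c "
from h import *
st(bed(0,.070,.175),94.6)"
```

```text
t 19.5 pos [ 0.4224 -0.233   0.2565] bed -0.1827 -0.1406 yaw 104.1 F [ 0.7 -0.9 -1.2] w 0.162 gf 30.0 q [ 1.22 -0.03 -0.74  1.8  -0.02  1.36  0.72]
  shift tool [0.1778 0.2148 0.0213]
  turn z [9.5 9.5]
```

step_arm:
  commands:
    - {"travel":[0.03,0.036,0],"turn":[0,0,3]}
    - {"travel":[0.06,0.072,0],"turn":[0,0,6]}
    - {"travel":[0.09,0.108,0],"turn":[0,0,9.5]}
    - {"travel":[0.12,0.144,0],"turn":[0,0,9.5]}
    - {"travel":[0.15,0.18,0],"turn":[0,0,9.5]}

```text
time: 20.0
position: [0.5589, -0.0417, 0.2519]
tool_rot: [-2.13, -2.306, 0.002]
ft_force: [0.1, -1.0, -1.3]
grip_width: 0.156
grip_force: 30.0
```

step_arm:
  commands:
    - {"travel":[0.024,0.039,0.01],"turn":[0,0,0]}
    - {"travel":[0.024,0.039,0.05],"turn":[0,0,0]}
    - {"travel":[0.024,0.039,0.05],"turn":[0,0,0]}
    - {"travel":[0.024,0.039,0.05],"turn":[0,0,0]}

```text
time: 20.4
position: [0.5945, -0.0165, 0.2021]
tool_rot: [-2.128, -2.306, 0.004]
ft_force: [0.9, -0.6, -0.0]
grip_width: 0.158
grip_force: 30.0
```

```bash
python3 -c "
from h import *
st(bed(0,.072,.0775),94.6)
"
```

```text
t 20.4 pos [ 0.5945 -0.0165  0.2021] bed 0.0063 0.0614 yaw 94.6 F [ 0.9 -0.6 -0. ] w 0.158 gf 30.0 q [ 0.75  0.37 -0.95  1.61  0.3   1.33 -0.16]
  shift tool [ 0.0105 -0.006   0.0647]
  turn z [-0. -0.]
```

step_arm:
  commands:
    - {"travel":[0.011,-0.005,0],"turn":[0,0,0]}
    - {"travel":[0.011,-0.005,0.03],"turn":[0,0,0]}
    - {"travel":[0.011,-0.005,0.055],"turn":[0,0,0]}
    - {"travel":[0.011,-0.005,0.065],"turn":[0,0,0]}
    - {"travel":[0.011,-0.005,0.065],"turn":[0,0,0]}

```text
time: 20.9
position: [0.5894, -0.006, 0.1391]
tool_rot: [-2.132, -2.308, 0.002]
ft_force: [-1.3, -0.3, -1.2]
grip_width: 0.156
grip_force: 30.0
```

step_arm:
  commands:
    - {"travel":[0,0,0.002],"turn":[0,0,0]}
    - {"travel":[0,0,0.003],"turn":[0,0,0]}
    - {"travel":[-0.002,0,0.003],"turn":[0,0,0]}
    - {"travel":[-0.004,0,0.003],"turn":[0,0,0]}
    - {"travel":[-0.004,0,0.003],"turn":[0,0,0]}

```text
time: 21.4
position: [0.5908, -0.0101, 0.1364]
tool_rot: [2.131, 2.307, 0.0]
ft_force: [-0.4, -0.5, -0.8]
grip_width: 0.159
grip_force: 30.0
```

```bash
python3 -c "
from h import *
st(bed(0,.066,.0745),94.6)
"
```

```text
t 21.4 pos [ 0.5908 -0.0101  0.1364] bed 0.003 0.068 yaw 94.5 F [-0.4 -0.5 -0.8] w 0.159 gf 30.0 q [ 0.72  0.41 -0.92  1.7   0.35  1.2  -0.21]
  shift tool [-0.002  -0.003   0.0019]
  turn z [-0.1 -0.1]
```

step_arm:
  commands:
    - {"travel":[0,-0.001,0.0025],"turn":[0,0,0]}
    - {"travel":[-0.002,-0.002,0.0025],"turn":[0,0,0]}
    - {"travel":[-0.004,-0.002,0.0025],"turn":[0,0,0]}
    - {"travel":[-0.005,-0.002,0.0025],"turn":[0,0,0]}

```text
time: 21.8
position: [0.5896, -0.0121, 0.1345]
tool_rot: [-2.129, -2.309, -0.006]
ft_force: [-0.0, 6.7, 4.7]
grip_width: 0.157
grip_force: 30.0
```

```bash
python3 -c "
from h import *
st(bed(0,.066,.0745),94.6)
"
```

```text
t 21.8 pos [ 0.5896 -0.0121  0.1345] bed 0.0017 0.0662 yaw 94.7 F [-0.   6.7  4.7] w 0.157 gf 30.0 q [ 0.73  0.41 -0.93  1.71  0.35  1.2  -0.2 ]
  shift tool [-0.0002 -0.0017 -0.    ]
  turn z [0.1 0.1]
```

step_arm:
  commands:
    - {"travel":[0.003,0,0],"turn":[0,0,0]}
    - {"travel":[0.003,0,0],"turn":[0,0,0]}
    - {"travel":[0.003,0,0],"turn":[0,0,0]}
    - {"travel":[0.003,0,0],"turn":[0,0,0]}
    - {"travel":[0.003,0,0],"turn":[0,0,0]}
  gripper: 0.6

```text
time: 22.3
position: [0.5885, -0.0121, 0.1333]
tool_rot: [-2.131, -2.308, 0.001]
ft_force: [-0.1, -0.1, -0.0]
grip_width: 0.525
grip_force: 0.0
```

step_arm:
  commands:
    - {"travel":[0,0,-0.04],"turn":[0,0,0]}
    - {"travel":[0,0,-0.08],"turn":[0,0,0]}
    - {"travel":[0,0,-0.11],"turn":[0,0,0]}
    - {"travel":[0,0,-0.11],"turn":[0,0,0]}

```text
time: 22.7
position: [0.5911, -0.0112, 0.2482]
tool_rot: [2.127, 2.304, 0.007]
ft_force: [1.4, -0.2, 0.1]
grip_width: 0.603
grip_force: 0.0
```

```bash
python3 -c "
from h import *
st([*W['B'][:2],.245],118);chk('BD')"
```

```text
t 22.7 pos [ 0.5911 -0.0112  0.2482] bed 0.0032 0.067 yaw 94.6 F [ 1.4 -0.2  0.1] w 0.603 gf 0.0 q [ 0.77  0.32 -0.97  1.57  0.27  1.39 -0.14]
  shift tool [-0.3593 -0.0542  0.0034]
  turn z [-23.4 -23.4]
B diff 5.4 shift px [0.01 0.48] 0.97
D diff 5.3 shift px [-0.02  0.51] 1.01
```

step_arm:
  commands:
    - {"travel":[-0.047,-0.007,0],"turn":[0,0,-5]}
    - {"travel":[-0.094,-0.014,0],"turn":[0,0,-10]}
    - {"travel":[-0.141,-0.021,0],"turn":[0,0,-15]}
    - {"travel":[-0.188,-0.028,0],"turn":[0,0,-20]}
    - {"travel":[-0.235,-0.035,0],"turn":[0,0,-23.4]}

```text
time: 23.25
position: [0.5712, -0.2507, 0.2418]
tool_rot: [-1.613, -2.693, 0.001]
ft_force: [1.0, 0.1, -0.5]
grip_width: 0.599
grip_force: 0.0
```

step_arm:
  commands:
    - {"travel":[-0.04,-0.025,0],"turn":[0,0,0]}
    - {"travel":[-0.08,-0.05,0],"turn":[0,0,0]}
    - {"travel":[-0.106,-0.067,0.03],"turn":[0,0,0]}
    - {"travel":[-0.106,-0.067,0.04],"turn":[0,0,0]}
    - {"travel":[-0.106,-0.067,0.04],"turn":[0,0,0]}

```text
time: 23.75
position: [0.5609, -0.3736, 0.1992]
tool_rot: [-1.617, -2.685, -0.002]
ft_force: [-0.3, 0.6, 0.8]
grip_width: 0.602
grip_force: 0.0
```

```bash
python3 -c "
from h import *
st([*W['B'][:2],.073],118)"
```

```text
t 23.75 pos [ 0.5609 -0.3736  0.1992] bed -0.0559 -0.2918 yaw 117.9 F [-0.3  0.6  0.8] w 0.602 gf 0.0 q [ 1.16  0.54 -0.87  1.4   0.4   1.39  0.77]
  shift tool [-0.0032  0.0046  0.1262]
  turn z [-0.1 -0.1]
```

step_arm:
  commands:
    - {"travel":[-0.002,0.004,0.04],"turn":[0,0,0]}
    - {"travel":[-0.002,0.004,0.08],"turn":[0,0,0]}
    - {"travel":[-0.002,0.004,0.112],"turn":[0,0,0]}
    - {"travel":[-0.002,0.004,0.126],"turn":[0,0,0]}
    - {"travel":[-0.002,0.004,0.126],"turn":[0,0,0]}

```text
time: 24.25
position: [0.5671, -0.3714, 0.076]
tool_rot: [-1.613, -2.692, -0.001]
ft_force: [0.4, 0.6, -0.4]
grip_width: 0.601
grip_force: 0.0
```

step_arm:
  commands:
    - {"travel":[0,0,0],"turn":[0,0,0]}
    - {"travel":[0,0,0],"turn":[0,0,0]}
    - {"travel":[0,0,0],"turn":[0,0,0]}
    - {"travel":[0,0,0],"turn":[0,0,0]}
    - {"travel":[0,0,0],"turn":[0,0,0]}
  gripper: 0
  force: 30

```text
time: 24.75
position: [0.5678, -0.3739, 0.0782]
tool_rot: [1.618, 2.692, -0.0]
ft_force: [-0.1, -0.4, 0.2]
grip_width: 0.232
grip_force: 0.0
```

step_arm:
  commands:
    - {"travel":[0,0,0],"turn":[0,0,0]}
    - {"travel":[0,0,0],"turn":[0,0,0]}
    - {"travel":[0,0,-0.03],"turn":[0,0,0]}
    - {"travel":[0,0,-0.075],"turn":[0,0,0]}
    - {"travel":[0,0,-0.12],"turn":[0,0,0]}

```text
time: 25.25
position: [0.5669, -0.3732, 0.1977]
tool_rot: [-1.617, -2.691, -0.001]
ft_force: [-0.1, -0.6, -1.2]
grip_width: 0.157
grip_force: 30.0
```

step_arm:
  commands:
    - {"travel":[0,0,-0.045],"turn":[0,0,0]}
    - {"travel":[0,0,-0.06],"turn":[0,0,0]}
    - {"travel":[0,0,-0.06],"turn":[0,0,0]}

```text
time: 25.55
position: [0.5689, -0.3737, 0.26]
tool_rot: [1.616, 2.689, -0.0]
ft_force: [0.3, -0.0, -1.3]
grip_width: 0.156
grip_force: 30.0
```

```bash
python3 -c "
from h import *
st(bed(0,.117,.19),94.6)"
```

```text
t 25.55 pos [ 0.5689 -0.3737  0.26  ] bed -0.0479 -0.2926 yaw 118.0 F [ 0.3 -0.  -1.3] w 0.156 gf 30.0 q [ 1.14  0.51 -0.88  1.31  0.39  1.49  0.78]
  shift tool [0.3569 0.2066 0.0091]
  turn z [23.4 23.4]
```

step_arm:
  commands:
    - {"travel":[0.04,0.023,0],"turn":[0,0,5]}
    - {"travel":[0.08,0.046,0],"turn":[0,0,10]}
    - {"travel":[0.12,0.069,0],"turn":[0,0,15]}
    - {"travel":[0.16,0.092,0],"turn":[0,0,20]}
    - {"travel":[0.2,0.1155,0],"turn":[0,0,23.4]}

```text
time: 26.05
position: [0.574, -0.1413, 0.2543]
tool_rot: [-2.133, -2.302, 0.003]
ft_force: [0.4, 0.0, -1.6]
grip_width: 0.161
grip_force: 30.0
```

step_arm:
  commands:
    - {"travel":[0.045,0.005,0],"turn":[0,0,0]}
    - {"travel":[0.09,0.01,0],"turn":[0,0,0]}
    - {"travel":[0.135,0.016,0],"turn":[0,0,0]}
    - {"travel":[0.18,0.021,0],"turn":[0,0,0]}
    - {"travel":[0.18,0.021,0],"turn":[0,0,0]}

```text
time: 26.55
position: [0.5798, 0.0477, 0.2553]
tool_rot: [-2.112, -2.317, -0.002]
ft_force: [-0.7, 0.3, -1.3]
grip_width: 0.157
grip_force: 30.0
```

step_arm:
  commands:
    - {"travel":[0,0,0.01],"turn":[0,0,0]}
    - {"travel":[0,0,0.02],"turn":[0,0,0]}
    - {"travel":[0,0,0.02],"turn":[0,0,0]}

```text
time: 26.85
position: [0.5808, 0.0357, 0.234]
tool_rot: [-2.132, -2.303, 0.007]
ft_force: [-0.4, -0.3, -1.1]
grip_width: 0.159
grip_force: 30.0
```

```bash
python3 -c "
from h import *
st(bed(0,.115,.0805),94.6)
"
```

```text
t 26.85 pos [0.5808 0.0357 0.234 ] bed -0.0032 0.1145 yaw 94.4 F [-0.4 -0.3 -1.1] w 0.159 gf 30.0 q [ 0.71  0.32 -0.99  1.6   0.27  1.38 -0.23]
  shift tool [0.0005 0.0038 0.0935]
  turn z [-0.2 -0.2]
```

step_arm:
  commands:
    - {"travel":[0.001,0.004,0.03],"turn":[0,0,0]}
    - {"travel":[0.001,0.004,0.06],"turn":[0,0,0]}
    - {"travel":[0.001,0.004,0.083],"turn":[0,0,0]}
    - {"travel":[0.001,0.004,0.093],"turn":[0,0,0]}
    - {"travel":[0.001,0.004,0.093],"turn":[0,0,0]}

```text
time: 27.35
position: [0.5852, 0.0383, 0.1428]
tool_rot: [-2.131, -2.305, 0.003]
ft_force: [-0.8, 0.1, -0.9]
grip_width: 0.159
grip_force: 30.0
```

```bash
python3 -c "
from h import *
st(bed(0,.111,.0775),94.6)
"
```

```text
t 27.35 pos [0.5852 0.0383 0.1428] bed 0.0014 0.1168 yaw 94.5 F [-0.8  0.1 -0.9] w 0.159 gf 30.0 q [ 0.67  0.41 -0.95  1.7   0.35  1.22 -0.29]
  shift tool [-0.0058 -0.0013  0.0053]
  turn z [-0.1 -0.1]
```

step_arm:
  commands:
    - {"travel":[-0.001,-0.001,0.002],"turn":[0,0,0]}
    - {"travel":[-0.002,-0.001,0.004],"turn":[0,0,0]}
    - {"travel":[-0.004,-0.001,0.005],"turn":[0,0,0]}
    - {"travel":[-0.006,-0.001,0.005],"turn":[0,0,0]}
    - {"travel":[-0.007,-0.001,0.005],"turn":[0,0,0]}

```text
time: 27.85
position: [0.586, 0.0329, 0.14]
tool_rot: [2.131, 2.308, 0.002]
ft_force: [-0.6, 2.7, -0.2]
grip_width: 0.163
grip_force: 30.0
```

```bash
python3 -c "
from h import *
st(bed(0,.110,.0775),94.6)
"
```

```text
t 27.85 pos [0.586  0.0329 0.14  ] bed 0.0017 0.1113 yaw 94.6 F [-0.6  2.7 -0.2] w 0.163 gf 30.0 q [ 0.67  0.41 -0.95  1.71  0.35  1.21 -0.28]
  shift tool [-0.0013 -0.0017  0.0025]
  turn z [-0. -0.]
```

step_arm:
  commands:
    - {"travel":[0.001,0,0.0015],"turn":[0,0,0]}
    - {"travel":[0,0,0.003],"turn":[0,0,0]}
    - {"travel":[-0.001,0,0.003],"turn":[0,0,0]}
    - {"travel":[-0.002,0,0.003],"turn":[0,0,0]}

```text
time: 28.25
position: [0.586, 0.0329, 0.1379]
tool_rot: [-2.128, -2.309, -0.004]
ft_force: [-2.3, 4.4, 6.6]
grip_width: 0.162
grip_force: 30.0
```

step_arm:
  commands:
    - {"travel":[0.003,0,0],"turn":[0,0,0]}
    - {"travel":[0.003,0,0],"turn":[0,0,0]}
    - {"travel":[0.003,0,0],"turn":[0,0,0]}
    - {"travel":[0.003,0,0],"turn":[0,0,0]}
    - {"travel":[0.003,0,0],"turn":[0,0,0]}
  gripper: 0.6

```text
time: 28.75
position: [0.5856, 0.0332, 0.1363]
tool_rot: [2.131, 2.308, -0.001]
ft_force: [-0.5, 0.2, -0.6]
grip_width: 0.525
grip_force: 0.0
```

step_arm:
  commands:
    - {"travel":[0,0,-0.04],"turn":[0,0,0]}
    - {"travel":[0,0,-0.08],"turn":[0,0,0]}
    - {"travel":[0,0,-0.105],"turn":[0,0,0]}
    - {"travel":[0,0,-0.105],"turn":[0,0,0]}

```text
time: 29.15
position: [0.5878, 0.0341, 0.2456]
tool_rot: [2.127, 2.304, 0.007]
ft_force: [0.3, 0.5, -0.8]
grip_width: 0.597
grip_force: 0.0
```

```bash
python3 -c "
from h import *
st([*W['D'][:2],.245],86);chk('D')"
```

```text
t 29.15 pos [0.5878 0.0341 0.2456] bed 0.0037 0.1124 yaw 94.6 F [ 0.3  0.5 -0.8] w 0.597 gf 0.0 q [ 0.71  0.32 -0.99  1.58  0.27  1.39 -0.23]
  shift tool [-4.014e-01 -1.809e-01 -3.000e-04]
  turn z [8.6 8.6]
D diff 4.5 shift px [-0.04  0.5 ] 0.96
```

step_arm:
  commands:
    - {"travel":[-0.042,-0.019,0],"turn":[0,0,0]}
    - {"travel":[-0.084,-0.038,0],"turn":[0,0,0]}
    - {"travel":[-0.126,-0.057,0],"turn":[0,0,0]}
    - {"travel":[-0.168,-0.076,0],"turn":[0,0,0]}
    - {"travel":[-0.21,-0.095,0],"turn":[0,0,0]}

```text
time: 29.7
position: [0.5059, -0.1852, 0.24]
tool_rot: [-2.13, -2.307, 0.002]
ft_force: [0.9, -0.9, -0.0]
grip_width: 0.602
grip_force: 0.0
```

step_arm:
  commands:
    - {"travel":[-0.042,-0.019,0],"turn":[0,0,3]}
    - {"travel":[-0.084,-0.038,0],"turn":[0,0,6]}
    - {"travel":[-0.126,-0.057,0],"turn":[0,0,8.6]}
    - {"travel":[-0.168,-0.076,0],"turn":[0,0,8.6]}
    - {"travel":[-0.191,-0.085,0],"turn":[0,0,8.6]}

```text
time: 30.2
position: [0.4344, -0.3851, 0.2393]
tool_rot: [-2.302, -2.133, 0.004]
ft_force: [0.3, -0.3, 0.2]
grip_width: 0.598
grip_force: 0.0
```

step_arm:
  commands:
    - {"travel":[0,0,0.02],"turn":[0,0,0]}
    - {"travel":[0,0,0.04],"turn":[0,0,0]}
    - {"travel":[0,0,0.04],"turn":[0,0,0]}
    - {"travel":[0,0,0.04],"turn":[0,0,0]}

```text
time: 30.6
position: [0.4378, -0.3801, 0.2006]
tool_rot: [-2.296, -2.141, 0.0]
ft_force: [-0.5, 0.2, 0.4]
grip_width: 0.599
grip_force: 0.0
```

```bash
python3 -c "
from h import *
st([*W['D'][:2],.078],86)
im=ctrl.get_image('scene');cv2.imwrite('pics/s4.png',cv2.resize(im[100:300,100:366,::-1],(800,600),interpolation=2))"
```

```text
t 30.6 pos [ 0.4378 -0.3801  0.2006] bed -0.1792 -0.2885 yaw 86.0 F [-0.5  0.2  0.4] w 0.599 gf 0.0 q [ 1.32  0.27 -0.76  1.66  0.2   1.29  0.45]
  shift tool [-0.0004  0.002   0.1226]
  turn z [0. 0.]
```

View pics/s4.png

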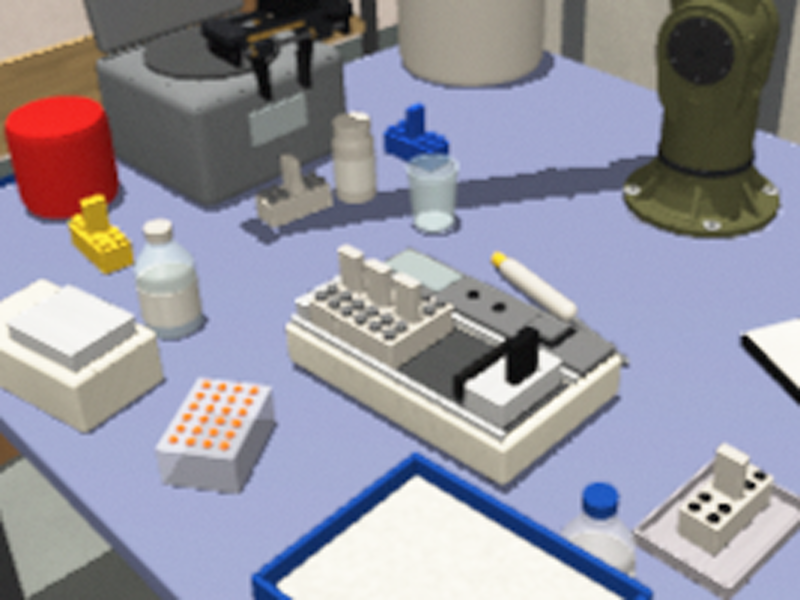

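Three racks stand in a closed row (crop 380,310). The last one is below the gripper, still at its old spot (295,195).

step_arm:
  commands:
    - {"travel":[0,0.002,0.04],"turn":[0,0,0]}
    - {"travel":[0,0.002,0.08],"turn":[0,0,0]}
    - {"travel":[0,0.002,0.11],"turn":[0,0,0]}
    - {"travel":[0,0.002,0.122],"turn":[0,0,0]}
    - {"travel":[0,0.002,0.122],"turn":[0,0,0]}

```text
time: 31.15
position: [0.4399, -0.3802, 0.0789]
tool_rot: [-2.296, -2.141, -0.0]
ft_force: [-0.1, -0.1, 0.4]
grip_width: 0.6
grip_force: 0.0
```

step_arm:
  commands:
    - {"travel":[0,0,0],"turn":[0,0,0]}
    - {"travel":[0,0,0],"turn":[0,0,0]}
    - {"travel":[0,0,0],"turn":[0,0,0]}
    - {"travel":[0,0,0],"turn":[0,0,0]}
    - {"travel":[0,0,0],"turn":[0,0,0]}
  gripper: 0
  force: 30

```text
time: 31.65
position: [0.4405, -0.381, 0.0801]
tool_rot: [2.297, 2.142, -0.0]
ft_force: [0.2, -0.4, 0.7]
grip_width: 0.233
grip_force: 0.0
```

step_arm:
  commands:
    - {"travel":[0,0,0],"turn":[0,0,0]}
    - {"travel":[0,0,0],"turn":[0,0,0]}
    - {"travel":[0,0,-0.03],"turn":[0,0,0]}
    - {"travel":[0,0,-0.075],"turn":[0,0,0]}
    - {"travel":[0,0,-0.12],"turn":[0,0,0]}

```text
time: 32.15
position: [0.4397, -0.3801, 0.1999]
tool_rot: [-2.296, -2.141, -0.001]
ft_force: [0.9, -0.8, -1.2]
grip_width: 0.16
grip_force: 30.0
```

step_arm:
  commands:
    - {"travel":[0,0,-0.045],"turn":[0,0,0]}
    - {"travel":[0,0,-0.06],"turn":[0,0,0]}
    - {"travel":[0,0,-0.06],"turn":[0,0,0]}

```text
time: 32.45
position: [0.4414, -0.3813, 0.2618]
tool_rot: [2.295, 2.139, -0.0]
ft_force: [0.4, 0.5, -1.0]
grip_width: 0.159
grip_force: 30.0
```

```bash
python3 -c "
from h import *
st(bed(0,.161,.19),94.6)"
```

```text
t 32.45 pos [ 0.4414 -0.3813  0.2618] bed -0.1756 -0.2899 yaw 86.0 F [ 0.4  0.5 -1. ] w 0.159 gf 30.0 q [ 1.33  0.24 -0.78  1.57  0.17  1.4   0.47]
  shift tool [0.4722 0.106  0.0107]
  turn z [-8.6 -8.6]
```

step_arm:
  commands:
    - {"travel":[0.042,0.009,0],"turn":[0,0,0]}
    - {"travel":[0.084,0.018,0],"turn":[0,0,0]}
    - {"travel":[0.126,0.028,0],"turn":[0,0,0]}
    - {"travel":[0.168,0.037,0],"turn":[0,0,0]}
    - {"travel":[0.21,0.047,0],"turn":[0,0,0]}

```text
time: 32.95
position: [0.5006, -0.1727, 0.2567]
tool_rot: [-2.296, -2.139, 0.003]
ft_force: [1.0, 0.5, -0.8]
grip_width: 0.159
grip_force: 30.0
```

step_arm:
  commands:
    - {"travel":[0.044,0.01,0],"turn":[0,0,-2]}
    - {"travel":[0.088,0.02,0],"turn":[0,0,-4]}
    - {"travel":[0.132,0.03,0],"turn":[0,0,-6]}
    - {"travel":[0.176,0.04,0],"turn":[0,0,-8.6]}
    - {"travel":[0.22,0.05,0],"turn":[0,0,-8.6]}

```text
time: 33.45
position: [0.5662, 0.0426, 0.2567]
tool_rot: [-2.128, -2.307, 0.004]
ft_force: [0.8, -0.2, -2.1]
grip_width: 0.158
grip_force: 30.0
```

step_arm:
  commands:
    - {"travel":[0.04,0.015,0],"turn":[0,0,0]}
    - {"travel":[0.04,0.015,0],"turn":[0,0,0]}
    - {"travel":[0.04,0.015,0.02],"turn":[0,0,0]}
    - {"travel":[0.04,0.015,0.02],"turn":[0,0,0]}

```text
time: 33.85
position: [0.5763, 0.0817, 0.2348]
tool_rot: [-2.126, -2.306, 0.009]
ft_force: [0.4, -0.6, -2.2]
grip_width: 0.159
grip_force: 30.0
```

```bash
python3 -c "
from h import *
st(bed(0,.160,.083),94.6)
"
```

```text
t 33.85 pos [0.5763 0.0817 0.2348] bed -0.004 0.1608 yaw 94.6 F [ 0.4 -0.6 -2.2] w 0.159 gf 30.0 q [ 0.67  0.34 -1.04  1.59  0.3   1.39 -0.33]
  shift tool [-0.0008  0.0047  0.0918]
  turn z [0. 0.]
```

step_arm:
  commands:
    - {"travel":[0,0.003,0.03],"turn":[0,0,0]}
    - {"travel":[0,0.003,0.06],"turn":[0,0,0]}
    - {"travel":[0,0.003,0.083],"turn":[0,0,0]}
    - {"travel":[0,0.003,0.093],"turn":[0,0,0]}
    - {"travel":[0,0.003,0.093],"turn":[0,0,0]}

```text
time: 34.35
position: [0.5806, 0.0818, 0.1447]
tool_rot: [-2.13, -2.306, 0.004]
ft_force: [-0.0, -0.1, -1.4]
grip_width: 0.157
grip_force: 30.0
```

step_arm:
  commands:
    - {"travel":[0,0,0.002],"turn":[0,0,0]}
    - {"travel":[-0.001,0,0.004],"turn":[0,0,0]}
    - {"travel":[-0.003,0,0.005],"turn":[0,0,0]}
    - {"travel":[-0.004,0,0.005],"turn":[0,0,0]}
    - {"travel":[-0.004,0,0.005],"turn":[0,0,0]}

```text
time: 34.85
position: [0.5825, 0.0784, 0.1419]
tool_rot: [2.131, 2.308, 0.0]
ft_force: [-0.0, -0.0, -1.6]
grip_width: 0.16
grip_force: 30.0
```

```bash
python3 -c "
from h import *
st(bed(0,.154,.08),94.6)
"
```

```text
t 34.85 pos [0.5825 0.0784 0.1419] bed 0.0019 0.157 yaw 94.6 F [-0.  -0.  -1.6] w 0.16 gf 30.0 q [ 0.63  0.43 -1.    1.7   0.38  1.22 -0.38]
  shift tool [-0.003  -0.0019  0.0019]
  turn z [-0. -0.]
```

step_arm:
  commands:
    - {"travel":[0,-0.001,0.002],"turn":[0,0,0]}
    - {"travel":[-0.001,-0.001,0.003],"turn":[0,0,0]}
    - {"travel":[-0.003,-0.001,0.003],"turn":[0,0,0]}
    - {"travel":[-0.005,-0.001,0.003],"turn":[0,0,0]}
    - {"travel":[-0.005,-0.001,0.003],"turn":[0,0,0]}

```text
time: 35.35
position: [0.5817, 0.0772, 0.1398]
tool_rot: [-2.127, -2.309, -0.006]
ft_force: [-1.5, 5.1, 5.4]
grip_width: 0.161
grip_force: 30.0
```

```bash
python3 -c "
from h import *
st(bed(0,.154,.08),94.6)
"
```

```text
t 35.35 pos [0.5817 0.0772 0.1398] bed 0.001 0.1558 yaw 94.7 F [-1.5  5.1  5.4] w 0.161 gf 30.0 q [ 0.64  0.42 -1.    1.71  0.37  1.21 -0.37]
  shift tool [-0.0018 -0.001  -0.0002]
  turn z [0.1 0.1]
```

step_arm:
  commands:
    - {"travel":[0.003,0,0],"turn":[0,0,0]}
    - {"travel":[0.003,0,0],"turn":[0,0,0]}
    - {"travel":[0.003,0,0],"turn":[0,0,0]}
    - {"travel":[0.003,0,0],"turn":[0,0,0]}
    - {"travel":[0.003,0,0],"turn":[0,0,0]}
  gripper: 0.6

```text
time: 35.85
position: [0.5813, 0.0762, 0.1383]
tool_rot: [2.131, 2.308, -0.001]
ft_force: [0.7, -0.0, -0.0]
grip_width: 0.526
grip_force: 0.0
```

step_arm:
  commands:
    - {"travel":[0,0,-0.04],"turn":[0,0,0]}
    - {"travel":[0,0,-0.08],"turn":[0,0,0]}
    - {"travel":[0.035,0,-0.105],"turn":[0,0,8.5]}
    - {"travel":[0.075,0,-0.105],"turn":[0,0,17]}
    - {"travel":[0.111,0,-0.105],"turn":[0,0,25.5]}

```text
time: 36.35
position: [0.5729, 0.1887, 0.2448]
tool_rot: [2.594, 1.771, 0.003]
ft_force: [-0.2, 0.8, -0.2]
grip_width: 0.596
grip_force: 0.0
```

step_arm:
  commands:
    - {"travel":[0,0,0],"turn":[0,0,8.5]}
    - {"travel":[0,0,0],"turn":[0,0,17]}
    - {"travel":[0,0,0],"turn":[0,0,25.5]}
    - {"travel":[0,0,0],"turn":[0,0,34]}
    - {"travel":[0,0,0],"turn":[0,0,42.5]}

```text
time: 36.85
position: [0.5725, 0.1872, 0.2434]
tool_rot: [3.059, 0.713, -0.0]
ft_force: [-0.2, 0.4, -0.5]
grip_width: 0.602
grip_force: 0.0
```

step_arm:
  commands:
    - {"travel":[0,0,0],"turn":[0,0,8.5]}
    - {"travel":[0,0,0],"turn":[0,0,17]}
    - {"travel":[0,0,0],"turn":[0,0,22]}
    - {"travel":[0,0,0],"turn":[0,0,22]}
    - {"travel":[0,0,0],"turn":[0,0,22]}

```text
time: 37.35
position: [0.5725, 0.1873, 0.2434]
tool_rot: [3.139, 0.129, -0.0]
ft_force: [0.1, 0.0, -0.3]
grip_width: 0.596
grip_force: 0.0
```

```bash
python3 -c "
from h import *
st(bed(0,.27,.062),4.6)
im=ctrl.get_image('scene');cv2.imwrite('pics/s5.png',cv2.resize(im[140:300,160:373,::-1],(800,600),interpolation=2))"
```

```text
t 37.35 pos [0.5725 0.1873 0.2434] bed 0.0006 0.2663 yaw 4.7 F [ 0.1  0.  -0.3] w 0.596 gf 0.0 q [ 0.28  0.3  -0.79  1.54  0.22  1.38 -2.01]
  shift tool [-0.0006 -0.0038  0.1214]
  turn z [0.1 0.1]
```

View pics/s5.png

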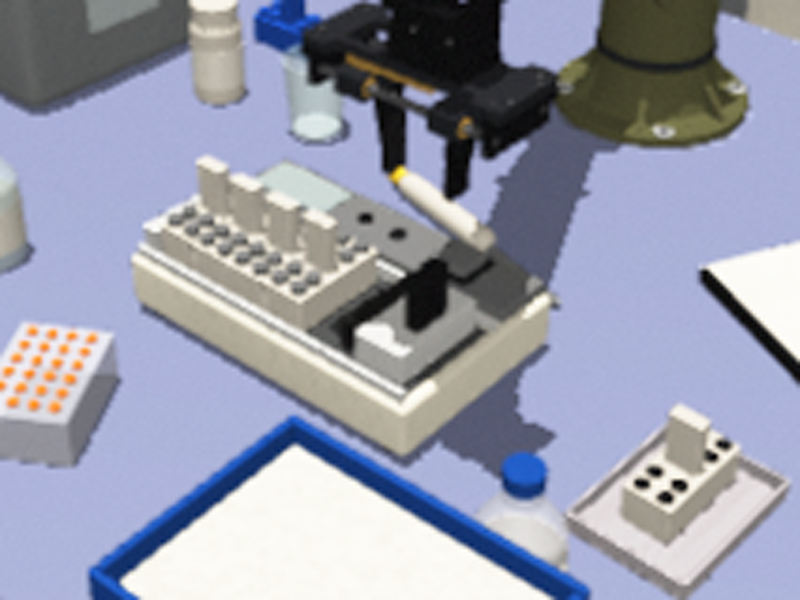

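All four racks stand in the row (crop 270,245), with the clamp open. Gripping the clamp fin.

step_arm:
  commands:
    - {"travel":[0,-0.004,0.04],"turn":[0,0,0]}
    - {"travel":[0,-0.004,0.08],"turn":[0,0,0]}
    - {"travel":[0,-0.004,0.11],"turn":[0,0,0]}
    - {"travel":[0,-0.004,0.121],"turn":[0,0,0]}
    - {"travel":[0,-0.004,0.121],"turn":[0,0,0]}

```text
time: 37.9
position: [0.5713, 0.1909, 0.1211]
tool_rot: [3.139, 0.127, -0.005]
ft_force: [0.1, -0.7, 0.1]
grip_width: 0.602
grip_force: 0.0
```

step_arm:
  commands:
    - {"travel":[0,0,0],"turn":[0,0,0]}
    - {"travel":[0,0,0],"turn":[0,0,0]}
    - {"travel":[0,0,0],"turn":[0,0,0]}
    - {"travel":[0,0,0],"turn":[0,0,0]}
    - {"travel":[0,0,0],"turn":[0,0,0]}
  gripper: 0
  force: 30

```text
time: 38.4
position: [0.5725, 0.1914, 0.1231]
tool_rot: [3.139, 0.126, 0.001]
ft_force: [0.0, -0.5, -0.4]
grip_width: 0.233
grip_force: 0.0
```

step_arm:
  commands:
    - {"travel":[0,0,0],"turn":[0,0,0]}
    - {"travel":[0,0,0],"turn":[0,0,0]}
    - {"travel":[0,0,0],"turn":[0,0,0]}

```text
time: 38.7
position: [0.5724, 0.1905, 0.1228]
tool_rot: [3.138, 0.125, 0.0]
ft_force: [-1.0, -3.9, 4.4]
grip_width: 0.155
grip_force: 30.0
```

```bash
python3 -c "
from h import *
st(bed(0,.27,.062),4.6)"
```

```text
t 38.7 pos [0.5724 0.1905 0.1228] bed 0.0008 0.2695 yaw 4.6 F [-1.  -3.9  4.4] w 0.155 gf 30.0 q [ 0.25  0.4  -0.76  1.69  0.3   1.17 -2.08]
  shift tool [-0.0008 -0.0005  0.0008]
  turn z [-0. -0.]
```

step_arm:
  commands:
    - {"travel":[0,0.01,0],"turn":[0,0,0]}
    - {"travel":[0,0.02,0],"turn":[0,0,0]}
    - {"travel":[0,0.028,0],"turn":[0,0,0]}
    - {"travel":[0,0.035,0],"turn":[0,0,0]}
    - {"travel":[0,0.036,0],"turn":[0,0,0]}

```text
time: 39.2
position: [0.5748, 0.1613, 0.1229]
tool_rot: [-3.13, -0.131, -0.003]
ft_force: [0.0, 10.7, -3.1]
grip_width: 0.163
grip_force: 30.1
```

step_arm:
  commands:
    - {"travel":[0,0.002,0],"turn":[0,0,0]}
    - {"travel":[0,0.004,0],"turn":[0,0,0]}
    - {"travel":[0,0.004,0],"turn":[0,0,0]}

```text
time: 39.5
position: [0.5751, 0.158, 0.1229]
tool_rot: [-3.13, -0.132, -0.004]
ft_force: [1.9, 10.2, -1.9]
grip_width: 0.162
grip_force: 30.1
```

```bash
python3 -c "
from h import *
st(bed(0,.2245,.062),4.6)"
```

```text
t 39.5 pos [0.5751 0.158  0.1229] bed 0.0009 0.2368 yaw 4.8 F [ 1.9 10.2 -1.9] w 0.162 gf 30.1 q [ 0.31  0.38 -0.75  1.71  0.27  1.16 -2.  ]
  shift tool [-0.0009  0.0123  0.0008]
  turn z [0.2 0.2]
```

step_arm:
  commands:
    - {"travel":[0,0.002,0],"turn":[0,0,0]}
    - {"travel":[0,0.004,0],"turn":[0,0,0]}
    - {"travel":[0,0.006,0],"turn":[0,0,0]}
    - {"travel":[0,0.006,0],"turn":[0,0,0]}

```text
time: 39.9
position: [0.5756, 0.1521, 0.1229]
tool_rot: [-3.13, -0.132, -0.004]
ft_force: [1.2, 10.7, -2.2]
grip_width: 0.157
grip_force: 30.1
```

step_arm:
  commands:
    - {"travel":[0,0.001,0],"turn":[0,0,0]}
    - {"travel":[0,0.002,0],"turn":[0,0,0]}
    - {"travel":[0,0.002,0],"turn":[0,0,0]}

```text
time: 40.2
position: [0.5757, 0.1507, 0.1229]
tool_rot: [-3.129, -0.132, -0.004]
ft_force: [1.7, 11.8, -0.9]
grip_width: 0.163
grip_force: 30.1
```

step_arm:
  commands:
    - {"travel":[0,0.001,0],"turn":[0,0,0]}
    - {"travel":[0,0.002,0],"turn":[0,0,0]}
    - {"travel":[0,0.002,0],"turn":[0,0,0]}

```text
time: 40.5
position: [0.5758, 0.1494, 0.1229]
tool_rot: [-3.128, -0.133, -0.004]
ft_force: [2.7, 13.5, -1.9]
grip_width: 0.158
grip_force: 30.2
```

step_arm:
  commands:
    - {"travel":[0,0.001,0],"turn":[0,0,0]}
    - {"travel":[0,0.002,0],"turn":[0,0,0]}
    - {"travel":[0,0.002,0],"turn":[0,0,0]}

```text
time: 40.8
position: [0.5759, 0.1481, 0.1229]
tool_rot: [-3.127, -0.134, -0.004]
ft_force: [2.6, 13.9, -4.0]
grip_width: 0.164
grip_force: 30.2
```

```bash
python3 -c "
from h import *
st(bed(0,.2245,.062),4.6)"
```

```text
t 40.8 pos [0.5759 0.1481 0.1229] bed 0.0009 0.227 yaw 4.9 F [ 2.6 13.9 -4. ] w 0.164 gf 30.2 q [ 0.33  0.38 -0.75  1.71  0.27  1.15 -1.98]
  shift tool [-0.0009  0.0025  0.0009]
  turn z [0.3 0.3]
```

step_arm:
  commands:
    - {"travel":[0,0.001,0],"turn":[0,0,0]}
    - {"travel":[0,0.002,0],"turn":[0,0,0]}
    - {"travel":[0,0.003,0],"turn":[0,0,0]}
    - {"travel":[0,0.004,0],"turn":[0,0,0]}
    - {"travel":[0,0.004,0],"turn":[0,0,0]}

```text
time: 41.3
position: [0.5761, 0.1456, 0.1229]
tool_rot: [-3.125, -0.135, -0.005]
ft_force: [3.5, 17.1, -4.6]
grip_width: 0.16
grip_force: 30.2
```

```bash
python3 -c "
from h import *
st(bed(0,.2245,.062),4.6)"
```

```text
t 41.3 pos [0.5761 0.1456 0.1229] bed 0.0009 0.2244 yaw 4.9 F [ 3.5 17.1 -4.6] w 0.16 gf 30.2 q [ 0.34  0.38 -0.75  1.72  0.26  1.15 -1.97]
  shift tool [-0.0009 -0.0001  0.0009]
  turn z [0.3 0.3]
```

step_arm:
  commands:
    - {"travel":[0,-0.002,0],"turn":[0,0,0]}
    - {"travel":[0,-0.004,0],"turn":[0,0,0]}
    - {"travel":[0,-0.006,0],"turn":[0,0,0]}
    - {"travel":[0,-0.007,0],"turn":[0,0,0]}
    - {"travel":[0,-0.007,0],"turn":[0,0,0]}

```text
time: 41.8
position: [0.5761, 0.1457, 0.1228]
tool_rot: [-3.135, -0.129, -0.002]
ft_force: [0.5, 5.7, 0.3]
grip_width: 0.156
grip_force: 30.0
```

```bash
python3 -c "
from h import *
st(bed(0,.2245,.062),4.6)"
```

```text
t 41.8 pos [0.5761 0.1457 0.1228] bed 0.0009 0.2245 yaw 4.7 F [0.5 5.7 0.3] w 0.156 gf 30.0 q [ 0.33  0.38 -0.75  1.71  0.27  1.16 -1.98]
  shift tool [-0.0009  0.      0.0008]
  turn z [0.1 0.1]
```

step_arm:
  commands:
    - {"travel":[0,-0.002,0],"turn":[0,0,0]}
    - {"travel":[0,-0.003,0],"turn":[0,0,0]}
    - {"travel":[0,-0.003,0],"turn":[0,0,0]}

```text
time: 42.1
position: [0.5761, 0.1457, 0.1228]
tool_rot: [-3.139, -0.126, -0.001]
ft_force: [0.2, 2.6, 2.5]
grip_width: 0.159
grip_force: 30.0
```

step_arm:
  commands:
    - {"travel":[0,0,0],"turn":[0,0,0]}
    - {"travel":[0,0,0],"turn":[0,0,0]}
    - {"travel":[0,0,0],"turn":[0,0,0]}
    - {"travel":[0,0,0],"turn":[0,0,0]}
  gripper: 0.5

```text
time: 42.5
position: [0.5756, 0.1448, 0.1221]
tool_rot: [3.138, 0.125, -0.001]
ft_force: [-0.2, -0.3, -0.1]
grip_width: 0.432
grip_force: 0.0
```

step_arm:
  commands:
    - {"travel":[0,0,-0.03],"turn":[0,0,0]}
    - {"travel":[0,0,-0.07],"turn":[0,0,0]}
    - {"travel":[0,0,-0.1],"turn":[0,0,0]}
    - {"travel":[-0.04,0,-0.1],"turn":[0,0,0]}
    - {"travel":[-0.08,0,-0.1],"turn":[0,0,0]}

```text
time: 43.0
position: [0.496, 0.1395, 0.2232]
tool_rot: [-3.137, -0.125, -0.001]
ft_force: [-1.1, 1.2, 0.8]
grip_width: 0.499
grip_force: 0.0
```

step_arm:
  commands:
    - {"travel":[-0.022,0,0],"turn":[0,0,0]}
    - {"travel":[-0.022,0,0],"turn":[0,0,0]}
    - {"travel":[-0.022,0,0],"turn":[0,0,0]}
    - {"travel":[-0.022,0,0],"turn":[0,0,0]}
    - {"travel":[-0.022,0,0],"turn":[0,0,0]}
  gripper: 0

```text
time: 43.5
position: [0.4749, 0.1374, 0.2224]
tool_rot: [-3.138, -0.125, 0.0]
ft_force: [0.0, -0.0, 0.1]
grip_width: 0.131
grip_force: 0.0
```

```bash
python3 -c "
from h import *
st(bed(-.102,.223,.038),4.6)
im=ctrl.get_image('scene');cv2.imwrite('pics/s6.png',cv2.resize(im[140:300,160:373,::-1],(800,600),interpolation=2))"
```

```text
t 43.5 pos [0.4749 0.1374 0.2224] bed -0.1006 0.2244 yaw 4.6 F [ 0.  -0.   0.1] w 0.131 gf 0.0 q [ 0.47  0.03 -0.81  1.82  0.02  1.3  -1.84]
  shift tool [-0.0014  0.0015  0.1244]
  turn z [-0. -0.]
```

View pics/s6.png

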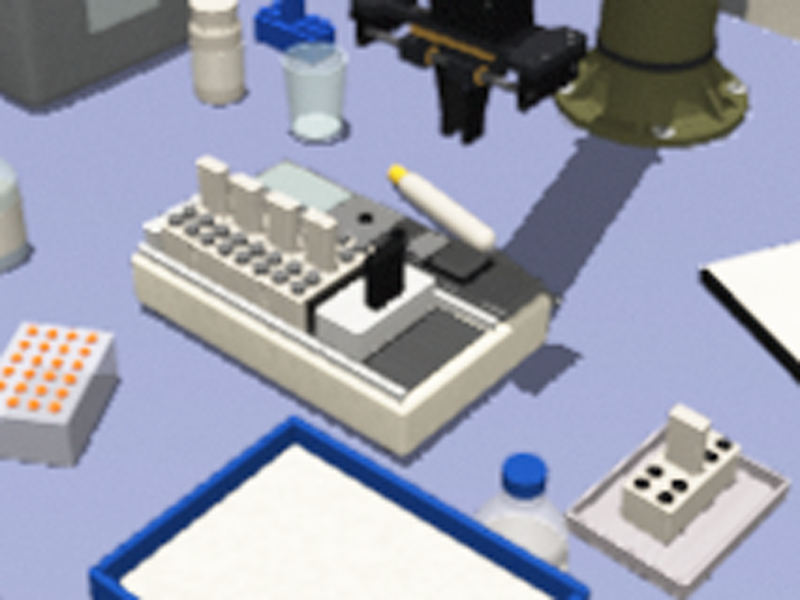

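step_arm:
  commands:
    - {"travel":[-0.001,0.001,0.04],"turn":[0,0,0]}
    - {"travel":[-0.001,0.001,0.08],"turn":[0,0,0]}
    - {"travel":[-0.001,0.001,0.1],"turn":[0,0,0]}
    - {"travel":[-0.001,0.001,0.112],"turn":[0,0,0]}
    - {"travel":[-0.001,0.001,0.116],"turn":[0,0,0]}

```text
time: 44.05
position: [0.4729, 0.1364, 0.1054]
tool_rot: [-3.138, -0.126, 0.003]
ft_force: [0.5, -0.5, -0.4]
grip_width: 0.004
grip_force: 0.0
```

step_arm:
  commands:
    - {"travel":[0,0,0],"turn":[0,0,0]}
    - {"travel":[0,0,0.002],"turn":[0,0,0]}
    - {"travel":[0,0,0.002],"turn":[0,0,0]}

```text
time: 44.35
position: [0.474, 0.1364, 0.1054]
tool_rot: [3.139, 0.126, 0.003]
ft_force: [0.2, 0.3, 0.2]
grip_width: 0.011
grip_force: 0.0
```

```bash
python3 -c "
from h import *
st(bed(-.102,.223,.038),4.6)"
```

```text
t 44.35 pos [0.474  0.1364 0.1054] bed -0.1016 0.2235 yaw 4.6 F [0.2 0.3 0.2] w 0.011 gf 0.0 q [ 0.43  0.17 -0.81  1.97  0.14  1.06 -1.94]
  shift tool [-0.0004  0.0005  0.0074]
  turn z [-0. -0.]
```

step_arm:
  commands:
    - {"travel":[0,0,0.002],"turn":[0,0,0]}
    - {"travel":[0,0,0.004],"turn":[0,0,0]}
    - {"travel":[0,0,0.004],"turn":[0,0,0]}
    - {"travel":[0,0,0.004],"turn":[0,0,0]}

```text
time: 44.75
position: [0.4732, 0.1362, 0.1005]
tool_rot: [3.139, 0.126, -0.0]
ft_force: [0.2, 0.7, -0.0]
grip_width: 0.005
grip_force: 0.0
```

step_arm:
  commands:
    - {"travel":[0,0,0.001],"turn":[0,0,0]}
    - {"travel":[0,0,0.002],"turn":[0,0,0]}
    - {"travel":[0,0,0.002],"turn":[0,0,0]}

```text
time: 45.05
position: [0.4732, 0.1362, 0.0984]
tool_rot: [3.139, 0.126, -0.0]
ft_force: [-0.3, 0.7, 0.7]
grip_width: 0.009
grip_force: 0.0
```

step_arm:
  commands:
    - {"travel":[0,0,0.001],"turn":[0,0,0]}
    - {"travel":[0,0,0.002],"turn":[0,0,0]}
    - {"travel":[0,0,0.002],"turn":[0,0,0]}

```text
time: 45.35
position: [0.4733, 0.1363, 0.0968]
tool_rot: [3.139, 0.126, -0.0]
ft_force: [-1.3, -0.9, 3.2]
grip_width: 0.001
grip_force: 2.2
```

step_arm:
  commands:
    - {"travel":[0,0,0.001],"turn":[0,0,0]}
    - {"travel":[0,0,0.002],"turn":[0,0,0]}
    - {"travel":[0,0,0.002],"turn":[0,0,0]}

```text
time: 45.65
position: [0.4733, 0.1363, 0.0947]
tool_rot: [3.139, 0.126, 0.0]
ft_force: [-2.3, -1.1, 5.5]
grip_width: 0.004
grip_force: 2.7
```

step_arm:
  commands:
    - {"travel":[0,0,0.001],"turn":[0,0,0]}
    - {"travel":[0,0,0.001],"turn":[0,0,0]}

```text
time: 45.85
position: [0.4733, 0.1363, 0.0937]
tool_rot: [3.139, 0.126, 0.0]
ft_force: [-1.8, -0.4, 4.4]
grip_width: 0.008
grip_force: 2.4
```

step_arm:
  commands:
    - {"travel":[0,0,0],"turn":[0,0,0]}

```text
time: 45.95
position: [0.4733, 0.1363, 0.0937]
tool_rot: [3.139, 0.126, 0.0]
ft_force: [-1.2, -1.5, 5.4]
grip_width: 0.007
grip_force: 2.4
```

step_arm:
  commands:
    - {"travel":[0,0,0],"turn":[0,0,0]}

```text
time: 46.05
position: [0.4733, 0.1363, 0.0936]
tool_rot: [3.139, 0.126, 0.0]
ft_force: [-1.9, -0.2, 4.6]
grip_width: 0.003
grip_force: 2.4
```

step_arm:
  commands:
    - {"travel":[0,0,0],"turn":[0,0,0]}

```text
time: 46.15
position: [0.4733, 0.1363, 0.0936]
tool_rot: [3.139, 0.126, 0.0]
ft_force: [-1.5, -0.7, 5.4]
grip_width: 0.006
grip_force: 2.4
```

step_arm:
  commands:
    - {"travel":[0,0,0.0005],"turn":[0,0,0]}
    - {"travel":[0,0,0.0005],"turn":[0,0,0]}

```text
time: 46.35
position: [0.4733, 0.1363, 0.0929]
tool_rot: [-3.139, -0.126, -0.0]
ft_force: [-2.1, 0.3, 5.7]
grip_width: 0.009
grip_force: 2.1
```

step_arm:
  commands:
    - {"travel":[0,0,-0.005],"turn":[0,0,0]}
    - {"travel":[0,0,-0.015],"turn":[0,0,0]}
    - {"travel":[0,0,-0.05],"turn":[0,0,0]}
    - {"travel":[0,0,-0.1],"turn":[0,0,0]}
    - {"travel":[0,0,-0.14],"turn":[0,0,0]}

```text
time: 46.85
position: [0.4732, 0.1367, 0.2356]
tool_rot: [-3.139, -0.127, -0.002]
ft_force: [0.8, -0.3, 0.3]
grip_width: 0.003
grip_force: 0.0
```

step_arm:
  commands:
    - {"travel":[0,-0.045,0],"turn":[0,0,0]}
    - {"travel":[0,-0.09,0],"turn":[0,0,0]}
    - {"travel":[0,-0.13,0],"turn":[0,0,0]}
    - {"travel":[0,-0.13,0],"turn":[0,0,0]}
    - {"travel":[0,-0.13,0],"turn":[0,0,0]}

```text
time: 47.35
position: [0.4623, 0.2667, 0.2331]
tool_rot: [-3.139, -0.13, 0.001]
ft_force: [0.1, -1.1, -0.5]
grip_width: 0.005
grip_force: 0.0
```

```bash
python3 -c "
from h import *
st()
im=ctrl.get_image('top');cv2.imwrite('last.png',im[:,:,::-1]);cv2.imwrite('pics/t7.png',cv2.resize(im[110:250,110:310,::-1],(800,560),interpolation=2))"
```

```text
t 47.35 pos [0.4623 0.2667 0.2331] bed -0.1028 0.3543 yaw 4.7 F [ 0.1 -1.1 -0.5] w 0.005 gf 0.0 q [ 0.29  0.16 -0.94  1.72  0.13  1.33 -2.16]
```

View pics/t7.png

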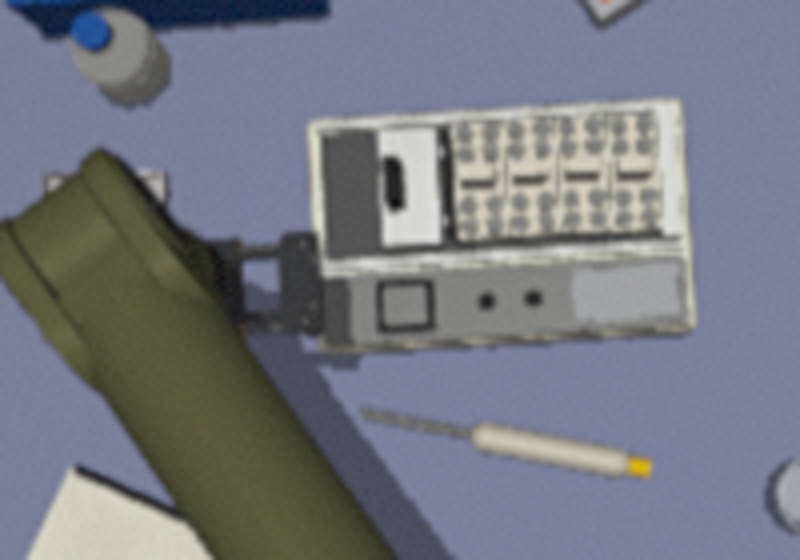

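The four racks are closed up against the stop (crop 455-660, 175), the pad (445,180) is against the row, and the key (405,305) is up. The arm is clear, so I'm handing in.

```bash
python3 -c "
from bench import ctrl
print(ctrl.close_job())"
```

```text
the job is handed in; nothing more can be done
None
```

The job is handed in, with no verdict returned: the empty rack is in the tray, all four filled racks are clamped in a closed row with the pad pressed in about 6 mm, and the key was pressed past its click and is up again; pad and key depths are inferred from arm position and force.

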